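# Pack a watch repair into its stacking job box

### The arm

A 6-joint arm with a two-finger parallel gripper is mounted at the origin on a cart in front of the work surface, level with it; the furniture and walls round the work are solid. World frame = base frame: x ahead of the robot, y to its left, z up, the work surface at z = 0. Lengths are in m, angles in degrees, forces in N, time in s.
With the tool pointing down it reaches from about 0.25 to 0.725 m from the base axis. Payload 9.7 kg.
Tool frame: the origin (TCP) lies midway between the tips of the shut fingers; the grasp point (between the pads) lies 19 mm behind it (bot.pinch_z is the distance from the TCP to the grasp point, in m); z points along the fingers, y is the line along which they close (so a half turn about z gives the same grasp; the last joint's range is limited). The gripper opens to 85 mm and grips with 20 to 120 N. Pads are 22 mm wide; open, the fingers measure 114 mm over their backs; the gripper's body (76 mm by 85 mm) begins 54 mm behind the grasp point. The pads swing forward as they close: fully open they stand 13 mm farther back than shut.
Start: joints at [71.448, 4.979, 10.078, 95.1, 0, 90], TCP at [0.175, 0.521, 0.231] pointing down, gripper open.
Joint ranges: [-179.16, 179.16], [-48.56, 103.87], [-65.8, 70.77], [-126.05, 130.52], [-82.76, 87.17], [-180, 180]. Speed limits (degrees/s): [127.2, 127.2, 147.25, 180, 180, 180].

### API

Orientations are given as [roll, pitch, yaw] about the fixed x, y, z axes, in that order (R = Rz(yaw) Ry(pitch) Rx(roll)).
In Python, from workcell import sensors, camera, ticket, bot gives the robot as it stands.
- The arm moves only by the shell command python3 -m handwheel 'ROWS' [FORCE]. ROWS is a JSON object of lists of equal length, an entry for each row: "gripper": the opening, from -1 (shut) to 1 (fully open); "slide": the shift along the tool's x, y, z in mm, a list of three; "yaw": the turn about the tool's z in rad. A call has 1 to 8 rows; each row shifts and turns the commanded pose from where the row before left it, along the tool's axes as they then stand; what a row does not reach is not made up. A row lasts 1/12 s, in which the tool goes at most 41.7 mm and 7.16 degrees, less where a joint would pass 70% of its speed; a pose out of reach is approached as far as the arm can. A call is refused whole if a number of a shift passes 41.7 or a number of a turn 0.125, either way. A call with a gripper value outside its range is refused whole. The fingers move at their own pace and stop on an object; FORCE is the grip in N (left out, the last holds). Time passes only in rows, so rows that do not move let the fingers close. It gives the time, the measured TCP pose, the force, the opening and the grip force at its end, in the units of the state.
- sensors.get_obs(): the state, without advancing time (a new reading comes with each control period).
- camera(name): name is "side" or "top"; returns a dict with "img" (384x512x3 uint8, red, green, blue), "fx", "fy", "cx", "cy" (pixels), "R" (3x3) and "t" (3): a world point X has camera coordinates R X + t. Camera axes: x right, y down, z forward; pixel columns grow to the right and rows downward; lengths in m; the calibration is good to about 2 mm. A picture is of the moment at which its call begins. There is no depth.
- ticket.job_done(): hands the job in; it is judged then, once.
The state is a dict: "time": time; "q": joint angles; "qd": joint speeds; "joint_efforts": joint torques, N m; "ee_pos": TCP position; "tcp_rot": TCP orientation; "wrist_force": force on the tool from outside, world axes, zero at the start; "torque": the same for the moment, N m; "opening": finger opening in m; "grasp_force": force on a finger pad.
Only numpy, scipy, OpenCV 4.12 (cv2) and the standard library are available. Lean on these libraries where they do the work, as an engineer would, in place of code of your own. Each camera call takes 0.05 s, during which the arm holds its last target. There are 200 camera calls.

### The job

Pack the gold watch's repair into the blue job box: take the clear lid off, lay the gold watch flat, dial up, on the cushion in the bottom, and nest the white tray on top of the box. The brass movement ring belongs in the tray's long compartment and the black screw pot in its short one, both lying flat; then put the lid back on top of the tray, everything fully seated. Leave the steel watch and the loupe where they are.

Things in the scene. Friction and masses are not known exactly. Their poses are not given: they have to be found in the camera images.
- job_box: Blue open box fixed in place, 176 (x) x 64 (y) x 26 mm, walls 3 mm (opening 170 x 58), black rubber base 2 mm wider. Stands on the green-topped work board (top at z 36 mm). Origin: centre of its underside; x along its length, z up. In its middle a blue cushion 64 (x) x 50 mm, top 8 mm above the origin, for the watch. The rim (26 mm) carries the tray. At the start the lid sits on it.
- insert_tray: White tray 176 (x) x 64 (y), body z 6-26 mm, walls 3, inner floor z 9, 0.14 kg. Origin: centre, under the feet. 4 tapered feet (6 high, 10 wide) at x +-78.5, y +-22.5 drop inside the box's corners, 1.5 play a side: origin then 20 over the box's, either way round. Grip across y at mid-length. Rib x -12 (4 high) parts the grey-lined long compartment (x -10..85) from the white short one (x -85..-14).
- box_lid: Clear, pale lid with black edge, 176 (x) x 64 (y), 0.12 kg; feet as the tray's, plate z 6-10 mm, black bar handle along x: 70 long, 12 wide, z 22-33. Origin: centre, at the feet's undersides. Seats on box or tray alike, either way round, origin 20 mm over theirs. To lay it aside, the board midway between box and tray (x 0.40-0.575, y 0.09-0.17 m) is always free: x pointing away from the robot.
- gold_watch: Gold watch head without strap, dial up, 40 (x, over the lugs) x 33 (y) x 11 mm, 0.035 kg. Origin: centre of its underside. Grip it across y.
- movement_ring: Brass-coloured movement ring, 39 mm across, 12 mm high, lying flat. Origin: centre of its underside. Grip it across its outside.
- black_pot: Black closed screw pot, 29 mm across, 13 mm high. Origin: centre of its underside. Grip it across its side.
- steel_watch: Steel watch head, 43 x 36 x 11 mm, a bystander. Origin: centre of its underside.
- loupe: Black eye loupe, 33 mm across, 28 mm high, standing, a bystander. Origin: centre of its underside. (Mind the room: upright posts of the stall stand at the bench's front edge at x 0.38, y -0.29 and y 0.55 m: draw the arm in before swinging past them.)
There are look-alikes about, which are no part of the job. Leave any purple or red look-alike of the movement_ring alone.

How it is judged (in metres and radians):
At the end, for the whole second after the job is handed in: Watch flat on the box's cushion (18 mm along the box); tray seated on the box and lid on the tray (5 mm, 3 mm in height, 0.06 rad, level); ring flat in the tray's long compartment, pot flat in the short one; all released and at rest; steel watch and loupe within 20 mm (x of gold_watch in the frame of job_box between -0.018 and 0.018 m and y of gold_watch in the frame of job_box between -0.02 and 0.02 m and z of gold_watch in the frame of job_box between 0.005 and 0.011 m and angle between each of gold_watch, movement_ring, black_pot's own z axis and vertical below 0.1 rad and x of insert_tray in the frame of job_box between -0.005 and 0.005 m and y of insert_tray in the frame of job_box between -0.005 and 0.005 m and z of insert_tray in the frame of job_box between 0.017 and 0.023 m and angle between the x axis of insert_tray and the x axis of job_box, either way round below 0.06 rad and angle between each of insert_tray, box_lid's own z axis and vertical below 0.04 rad and x of movement_ring in the frame of insert_tray between 0.007 and 0.068 m and y of movement_ring in the frame of insert_tray between -0.02 and 0.02 m and z of movement_ring in the frame of insert_tray between 0.006 and 0.012 m and x of black_pot in the frame of insert_tray between -0.073 and -0.026 m and y of black_pot in the frame of insert_tray between -0.02 and 0.02 m and z of black_pot in the frame of insert_tray between 0.006 and 0.012 m and x of box_lid in the frame of insert_tray between -0.005 and 0.005 m and y of box_lid in the frame of insert_tray between -0.005 and 0.005 m and z of box_lid in the frame of insert_tray between 0.017 and 0.023 m and angle between the x axis of box_lid and the x axis of insert_tray, either way round below 0.06 rad and linear speed of each of box_lid, insert_tray, gold_watch, movement_ring, black_pot below 0.02 m/s); the robot touches nothing.
It fails at once if the steel watch is moved more than 20 mm (distance of steel_watch from where it was at the start of the episode above 0.02 m).
It fails at once if the loupe is moved more than 20 mm (distance of loupe from where it was at the start of the episode above 0.02 m).
It also fails if it takes over 120 s, if anything falls off the work surface, if the arm or the gripper's body presses on something with over 40 N, if the wrist force passes 120 N, or if a joint passes its speed limit or range.

## Working session

There is one attempt and no reset: what is moved stays moved. The work goes in short steps, Python scripts to look and compute and a shell command to move; the robot and the scene stay as the last step left them, time stands still between calls to the robot, and variables do not carry over. Pictures are saved under pics/ and viewed, at most 14 in all, crops included, and the job is handed in when it is done.

```bash
ls; mkdir -p pics; python3 - <<'E'
from workcell import sensors,camera,bot
import cv2
print(sensors.get_obs(), bot.pinch_z)
for n in("top","side"):
    c=camera(n); cv2.imwrite(f"pics/{n}0.png",cv2.resize(c["img"][:,:,::-1],(768,576)))
    print(n,c["fx"],c["fy"],c["cx"],c["cy"],c["R"],c["t"])
E
```

```text
pics
{'time': 0.0, 'q': array([ 7.14473760e+01,  5.01174387e+00,  1.00333763e+01,  9.51009027e+01,
       -7.90724182e-04,  8.99975901e+01]), 'qd': array([ 0.04182733,  0.01260953,  0.07541215,  0.06334758, -0.06273568,
        0.02134314]), 'joint_efforts': array([-1.51945351e-03, -5.20384133e+01,  4.64807546e+01,  1.59055309e-02,
       -1.94630315e-04, -1.26029857e-05]), 'ee_pos': array([0.17492224, 0.52118375, 0.23056726]), 'tcp_rot': array([-1.79920730e+02,  7.87389202e-04,  1.61449787e+02]), 'wrist_force': array([ 0.5939079 ,  0.26858674, -0.60726364]), 'torque': array([0.00015748, 0.00489738, 0.00856875]), 'grasp_force': 0.0, 'opening': 0.0852626376380995} 0.0187
top 468.96711921756616 468.96711921756616 264.7729197464407 193.61613666131268 [[ 0.36857781 -0.92958825 -0.00401007]
 [-0.88677594 -0.35030219 -0.30152413]
 [ 0.27888855  0.11469114 -0.95345011]] [-0.21838015  0.50593346  1.12928102]
side 394.09908499057514 394.09908499057514 256.9486860371486 186.55086541991238 [[-0.18042425 -0.98348763  0.01411279]
 [-0.86898479  0.15266387 -0.47070073]
 [ 0.46077383 -0.09718963 -0.88218005]] [0.0900626  0.53278971 0.87609553]
```

View pics/top0.png

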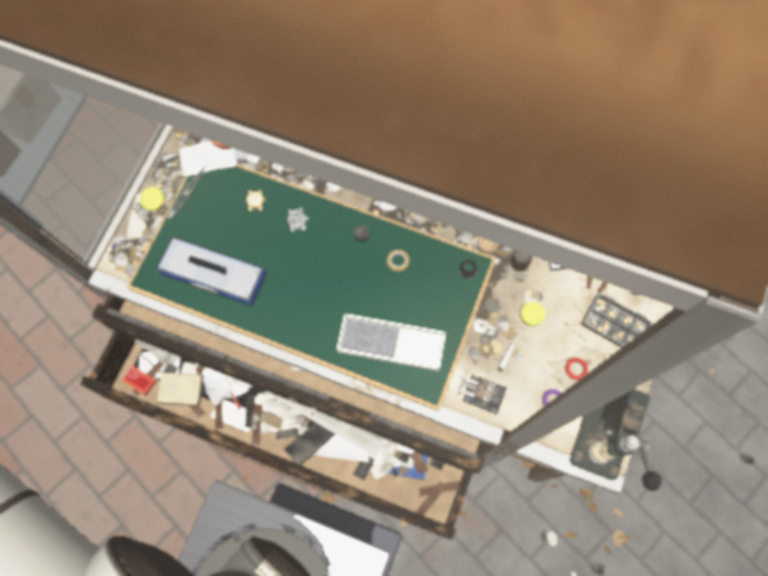

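View pics/side0.png

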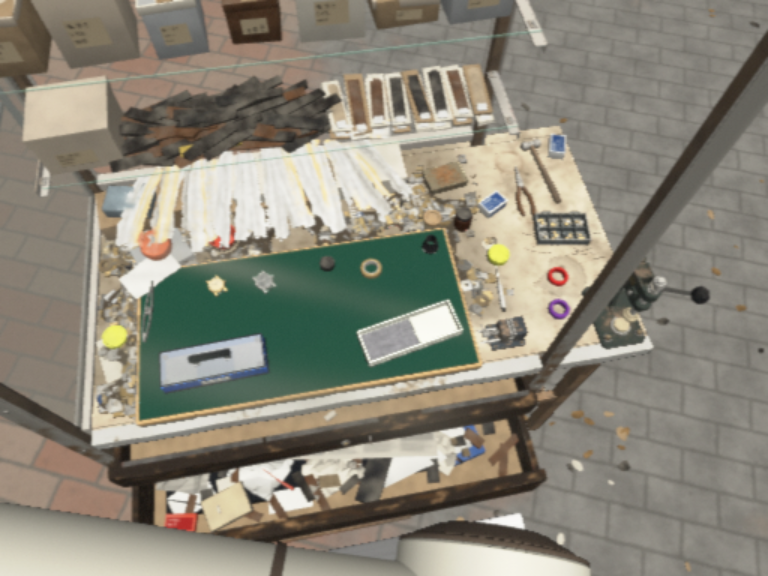

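The top view shows the lidded box at about (210,268), gold watch (255,200), steel watch (297,218), pot (362,233), ring (398,260), loupe (468,268) and tray (391,342). The side view agrees: box (213,362), gold (217,285), steel (263,281), pot (327,263), ring (371,268), loupe (430,243), tray (411,332). The red and purple rings are off the board.

```bash
cat > h.py <<'E'
import numpy as np,cv2
from workcell import sensors,camera,bot
def ray(c,uv,z):
    d=c["R"].T@np.array([(uv[0]-c["cx"])/c["fx"],(uv[1]-c["cy"])/c["fy"],1]); o=-c["R"].T@c["t"]
    return o+d*(z-o[2])/d[2]
def plane(c,cnt,z): return np.array([ray(c,p,z)[:2] for p in np.asarray(cnt,float).reshape(-1,2)],np.float32)
def tri(c1,u1,c2,u2):
    A=[];b=[]
    for c,u in((c1,u1),(c2,u2)):
        d=c["R"].T@np.array([(u[0]-c["cx"])/c["fx"],(u[1]-c["cy"])/c["fy"],1]);d/=np.linalg.norm(d);P=np.eye(3)-np.outer(d,d)
        A.append(P);b.append(P@(-c["R"].T@c["t"]))
    return np.linalg.solve(sum(A),sum(b))
def blobs(c,amin=25):
    hsv=cv2.cvtColor(c["img"],cv2.COLOR_RGB2HSV)
    g=cv2.inRange(hsv,(60,90,40),(100,255,140))
    cs,_=cv2.findContours(g,cv2.RETR_EXTERNAL,cv2.CHAIN_APPROX_NONE)
    k=max(cs,key=cv2.contourArea);m=np.zeros_like(g);cv2.fillPoly(m,[cv2.convexHull(k)],255)
    m=cv2.erode(m,np.ones((3,3)))&~g
    cs,_=cv2.findContours(m,cv2.RETR_EXTERNAL,cv2.CHAIN_APPROX_NONE)
    return [k for k in cs if cv2.contourArea(k)>amin],hsv
def rect(P):
    (x,y),(w,h),a=cv2.minAreaRect(P*1000)
    if w<h:w,h,a=h,w,a+90
    return np.round([x,y,w,h,(a+90)%180-90],1)
E
python3 - <<'E'
from h import *
for n in("top","side"):
    c=camera(n); bs,hsv=blobs(c); np.save(n,c,allow_pickle=True)
    for k in bs:
        m=np.zeros(c["img"].shape[:2],np.uint8);cv2.drawContours(m,[k],-1,255,-1)
        M=cv2.moments(k);u=(M["m10"]/M["m00"],M["m01"]/M["m00"])
        print(n,np.round(u,1),cv2.contourArea(k),np.round(cv2.mean(c["img"],m)[:3]),*(f"z{z}:{rect(plane(c,k,z/1000))}" for z in(45,64)))
E
```

```text
top [224.8 212.7] 55.5 [109. 138. 122.] z45:[469.4  70.5  81.6  17.7 -45.1] z64:[465.3  66.9  80.3  17.4 -45.1]
top [269.9 176. ] 529.0 [ 98. 123. 102.] z45:[610.8  -8.4  85.6  80.1 -40.8] z64:[604.4 -10.7  84.2  78.9 -40.8]
top [264.8 155.7] 58.5 [ 71. 108.  90.] z45:[659.   32.2  59.1  19.9  88.2] z64:[651.9  29.2  58.2  19.6  88.2]
top [242.2 153.5] 164.0 [ 84. 104.  91.] z45:[651.4  85.6  56.4  51.6  22.8] z64:[644.3  81.7  55.5  50.8  22.8]
top [168.4 176.3] 2140.0 [117. 140. 132.] z45:[537.  215.5 256.8 205.6   5.9] z64:[531.9 209.6 252.7 202.3   5.9]
side [156.2 233.3] 744.5 [155. 161. 165.] z45:[510.1 284.4 178.3  62.   68.2] z64:[501.6 280.6 174.8  60.8  68.2]
side [266.1 224.9] 1331.5 [176. 178. 172.] z45:[450.8 -27.  188.3 108.9  64.6] z64:[443.5 -24.7 184.7 106.8  64.6]
side [175.6 192.4] 30.5 [ 91. 113.  99.] z45:[606.7 215.2 117.8  12.4  69.1] z64:[596.4 212.8 115.5  12.2  69.1]
side [144.  190.6] 118.0 [181. 177. 141.] z45:[630.  293.4  42.6  40.   16. ] z64:[619.2 289.5  41.8  39.3  16. ]
```

```bash
python3 - <<'E'
from h import *
a=[]
for n,(x,y) in(("top",(85,105)),("side",(90,150))):
    c=np.load(n+".npy",allow_pickle=True).item(); im=c["img"]
    a.append(cv2.resize(im[y:y+135 if n=="side" else y+170,x:x+240,::-1],None,fx=3.3,fy=3.3,interpolation=cv2.INTER_CUBIC))
    hsv=cv2.cvtColor(im,cv2.COLOR_RGB2HSV)
    for p in([(190,180),(120,200),(250,210),(300,230)] if n=="top" else [(150,205),(200,240),(250,200),(290,170)]): print(n,p,hsv[p[1],p[0]])
    cv2.imwrite(f"pics/{n}1.png",a[-1])
E
```

```text
top (190, 180) [ 78  99 106]
top (120, 200) [ 78  94 108]
top (250, 210) [ 77  90 113]
top (300, 230) [ 72  61 125]
side (150, 205) [ 78 133  86]
side (200, 240) [ 76 119  90]
side (250, 200) [74 87 97]
side (290, 170) [ 78 129  87]
```

View pics/top1.png

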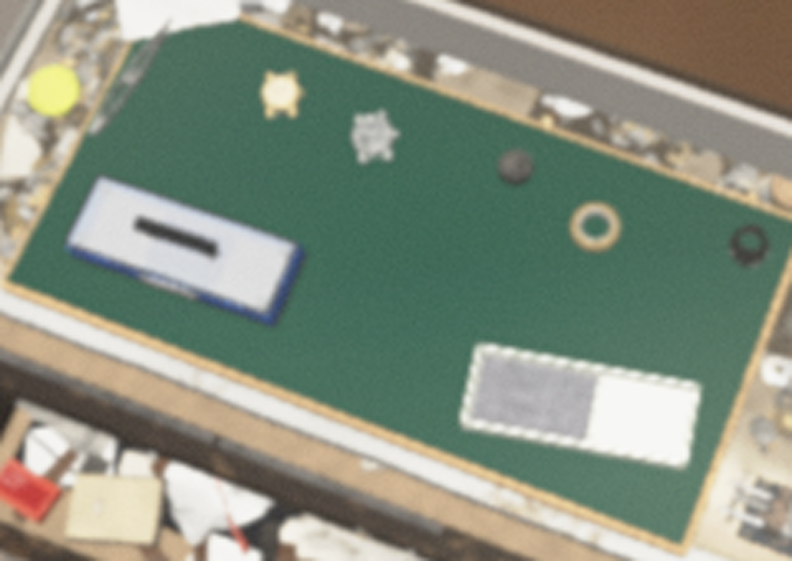

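View pics/side1.png

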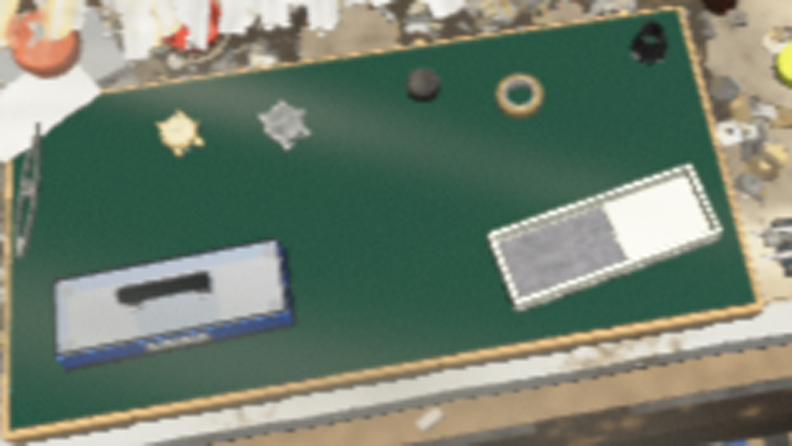

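The crops show gold watch at top (282,95)/side (180,132), steel (375,135)/(285,125), pot (515,167)/(423,84), ring (597,227)/(520,95), loupe (748,243)/(650,43), tray and box outlines clear. The tray's grey (long) compartment points to +y (left).

```bash
cat >> h.py <<'E'
OFF={"top":(85,105),"side":(90,150)}
def fg(c):
    hsv=cv2.cvtColor(c["img"],cv2.COLOR_RGB2HSV)
    return ~cv2.inRange(hsv,(64,48,50),(96,255,140)),hsv
def comp(c,uv,amax=9000):
    m,_=fg(c);n,l,s,ce=cv2.connectedComponentsWithStats(m,connectivity=4)
    u,v=np.round(uv).astype(int); w=l[v-4:v+5,u-4:u+5].ravel();w=w[w>0]
    k=np.bincount(w).argmax(); mm=np.uint8(l==k)*255
    cs,_=cv2.findContours(mm,cv2.RETR_EXTERNAL,cv2.CHAIN_APPROX_NONE); return max(cs,key=cv2.contourArea),s[k]
E
python3 - <<'E'
from h import *
T={"gold":((282,95),(180,132),47),"steel":((375,135),(285,125),47),"pot":((515,167),(423,84),49),"ring":((597,227),(520,95),48),"loupe":((748,243),(650,43),60),"tray":((580,400),(600,240),62),"box":((185,240),(160,320),66)}
cs={n:np.load(n+".npy",allow_pickle=True).item() for n in OFF}
for o,(a,b,z) in T.items():
    ctr=[]
    for n,p in(("top",a),("side",b)):
        c=cs[n];uv=np.array(p)/3.3+OFF[n]; k,s=comp(c,uv); P=plane(c,k,z/1000)
        (x,y),r=cv2.minEnclosingCircle(k);M=cv2.moments(k);u=(M["m10"]/M["m00"],M["m01"]/M["m00"]);ctr.append(u)
        print(o,n,np.round(u,1),s,rect(P),"circ",np.round(ray(c,(x,y),z/1000)*1000,1))
        if o in("tray","box"): print("   corners",np.round(cv2.boxPoints(cv2.minAreaRect(P*1000))).tolist())
    print("  tri",np.round(tri(cs["top"],ctr[0],cs["side"],ctr[1])*1000,1))
E
```

```text
gold top [169.8 133. ] [163 126  15  16 176] [626.1 294.2  45.5  38.6  24.9] circ [625.6 295.4  47. ]
gold side [144.  189.8] [137 183  15  15 146] [629.3 295.   43.3  36.2  21.1] circ [627.1 296.2  47. ]
  tri [625.7 294.2  51.5]
steel top [197.7 145.9] [191 138  15  17 186] [619.8 206.6  45.4  38.8  30.3] circ [619.  207.5  47. ]
steel side [255.5 191.5] [     0      0    512    384 177436] [ 724.2  -61.1 1918.7 1297.5   80.7] circ [570.3  -8.3  47. ]
  tri [418.7  52.3 465.9]
pot top [240.8 154.9] [236 150  11  11  91] [637.5  86.9  28.   27.9  69.3] circ [637.5  87.4  49. ]
pot side [217.7 175.3] [213 171  10  10  80] [638.4  88.9  29.4  25.7  -9.9] circ [639.   88.5  49. ]
  tri [638.   87.9  49.5]
ring top [265.  173.2] [257 166  17  16 185] [612.3   7.   42.9  42.7 -68.5] circ [612.8   7.2  48. ]
ring side [247.  178.4] [240 172  15  14 146] [615.    8.1  42.2  39.8 -10. ] circ [614.8   8.1  48. ]
  tri [612.9   7.7  50.4]
loupe top [311.6 179.2] [306 173  12  13 100] [ 638.9 -114.5   33.8   29.    20.1] circ [ 639.  -114.9   60. ]
loupe side [286.5 163. ] [281 157  11  12  90
[... 179 characters left out ...]
irc [466.  -38.7  62. ]
   corners [[414.0, 44.0], [448.0, -135.0], [520.0, -121.0], [486.0, 58.0]]
tray side [272.5 221.3] [ 238  199   71   46 1763] [469.1 -36.9 181.6  73.8 -79.2] circ [466.3 -36.2  62. ]
   corners [[416.0, 45.0], [450.0, -133.0], [522.0, -119.0], [488.0, 59.0]]
  tri [470.3 -37.3  52.9]
box top [140.7 180.2] [ 105  158   72   46 1828] [468.4 301.7 185.9  74.  -88.3] circ [469.1 302.   66. ]
   corners [[429.0, 394.0], [434.0, 208.0], [508.0, 210.0], [503.0, 396.0]]
box side [141.3 241.9] [ 105  222   74   40 2029] [469.6 305.2 181.9  77.7 -88.6] circ [467.1 305.7  66. ]
   corners [[428.0, 395.0], [433.0, 213.0], [511.0, 215.0], [506.0, 397.0]]
  tri [472.8 307.6  53.2]
```

```bash
cat >> h.py <<'E'
def plan(*way,yaw=None):
    """mm waypoints; yaw deg of tool; turn first, then slides in tool axes"""
    o=sensors.get_obs();p=o["ee_pos"]*1000;y0=o["tcp_rot"][2];y=y0 if yaw is None else yaw
    d=(y0-y+180)%360-180;print("at",np.round(p,1),"yaw",round(y0,2),"q",np.round(o["q"],1),"TURN rad",round(np.radians(d),3))
    a=np.radians(y);X=np.array([np.cos(a),np.sin(a),0]);Y=np.array([np.sin(a),-np.cos(a),0])
    for w in way:
        w=np.array(w,float);v=w-p;print("  slide",np.round([v@X,v@Y,-v[2]],1),"norm",round(np.linalg.norm(v)));p=w
E
python3 - <<'E'
from h import *
for n,b in(("top",(185,240)),("side",(160,320))):
    c=np.load(n+".npy",allow_pickle=True).item(); k,s=comp(c,np.array(b)/3.3+OFF[n])
    m=np.zeros(c["img"].shape[:2],np.uint8);cv2.drawContours(m,[k],-1,255,-1);m=cv2.erode(m,np.ones((5,5)))
    v=c["img"].max(2); d=m&np.uint8((v<90)*255)
    cs,_=cv2.findContours(d,cv2.RETR_EXTERNAL,cv2.CHAIN_APPROX_NONE);h=max(cs,key=cv2.contourArea)
    print(n,"handle",rect(plane(c,h,.086)))
    g=m&np.uint8((v>130)*255);cs,_=cv2.findContours(g,cv2.RETR_EXTERNAL,cv2.CHAIN_APPROX_NONE);h=max(cs,key=cv2.contourArea)
    print(n,"plate",rect(plane(c,h,.066)))
plan((130,370,230),(320,250,230),(470,302,200),yaw=91.6)
E
```

```text
top handle [471.8 304.5  63.9   6.5 -88.4]
top plate [468.3 301.9 170.6  60.2 -88.2]
side handle [474.5 306.5  65.   12.8 -88.3]
side plate [469.4 305.  169.6  64.9 -88.6]
at [175.  521.3 230.9] yaw 161.45 q [71.4  5.  10.1 95.1 -0.  90. ] TURN rad 1.219
  slide [-150.   -49.2    0.9] norm 158
  slide [-125.3  186.6   -0. ] norm 225
  slide [ 47.8 151.4  30. ] norm 162
```

```bash
H="python3 -m handwheel"
$H '{"gripper":[1,1,1,1,1,1,1,1],"slide":[[0,0,0],[0,0,0],[0,0,0],[0,0,0],[0,0,0],[0,0,0],[0,0,0],[0,0,0]],"yaw":[0.122,0.122,0.122,0.122,0.122,0.122,0.122,0.122]}' 40
$H '{"gripper":[1,1,1,1,1,1,1,1],"slide":[[0,0,0],[0,0,0],[-25,-8,0],[-25,-8,0],[-25,-8,0],[-25,-8,0],[-25,-8,0],[-25,-8,0]],"yaw":[0.122,0.122,0,0,0,0,0,0]}'
$H '{"gripper":[1,1,1,1,1,1,1,1],"slide":[[-16,23,0],[-16,23,0],[-16,23,0],[-16,23,0],[-16,23,0],[-16,23,0],[-16,23,0],[-16,23,0]],"yaw":[0,0,0,0,0,0,0,0]}'
$H '{"gripper":[1,1,1,1,1,1,1],"slide":[[8,25,5],[8,25,5],[8,25,5],[8,25,5],[8,25,5],[8,25,5],[0,0,0]],"yaw":[0,0,0,0,0,0,0]}'
python3 -c "
from h import *
plan((469.5,304,110),(469.5,304,70),yaw=91.6)"
```

```text
time: 0.87
ee_pos: [0.175, 0.5214, 0.2311]
tcp_rot: [-180.0, 0.0, 105.2]
wrist_force: [-0.3, 0.5, 0.1]
opening: 0.0856
grasp_force: 0.0
time: 1.53
ee_pos: [0.1307, 0.3689, 0.231]
tcp_rot: [-180.0, 0.0, 91.5]
wrist_force: [0.5, -0.6, 0.2]
opening: 0.0854
grasp_force: 0.0
time: 2.2
ee_pos: [0.3194, 0.2461, 0.2313]
tcp_rot: [180.0, -0.0, 91.5]
wrist_force: [-0.8, 0.9, 0.1]
opening: 0.0853
grasp_force: 0.0
time: 2.78
ee_pos: [0.4699, 0.2999, 0.1982]
tcp_rot: [-179.9, 0.1, 91.5]
wrist_force: [0.7, 0.6, 1.3]
opening: 0.0854
grasp_force: 0.0
at [469.9 299.9 198.2] yaw 91.5 q [ 32.6   5.6   7.   91.6  -0.  121.1] TURN rad -0.002
  slide [ 4.2 -0.3 88.2] norm 88
  slide [ 0.  0. 40.] norm 40
```

```bash
H="python3 -m handwheel"
$H '{"gripper":[1,1,1,1,1,1,1,1],"slide":[[4,0,20],[0,0,20],[0,0,20],[0,0,20],[0,0,16],[0,0,16],[0,0,16],[0,0,0]],"yaw":[0,0,0,0,0,0,0,0]}' 40
$H '{"gripper":[-1,-1,-1,-1,-1,-1,-1,-1],"slide":[[0,0,0],[0,0,0],[0,0,0],[0,0,0],[0,0,0],[0,0,0],[0,0,0],[0,0,0]],"yaw":[0,0,0,0,0,0,0,0]}' 40
$H '{"gripper":[-1,-1,-1,-1],"slide":[[0,0,0],[0,0,0],[0,0,0],[0,0,0]],"yaw":[0,0,0,0]}' 40
python3 -c "
from h import *
plan(yaw=91.6);print(sensors.get_obs()['torque'])"
```

```text
time: 3.45
ee_pos: [0.4653, 0.3022, 0.0701]
tcp_rot: [-179.8, 0.1, 91.6]
wrist_force: [-1.0, 0.1, -0.3]
opening: 0.0852
grasp_force: 0.0
time: 4.12
ee_pos: [0.4708, 0.3039, 0.0759]
tcp_rot: [179.5, -0.1, 91.5]
wrist_force: [13.2, -0.2, 5.2]
opening: 0.0106
grasp_force: 45.0
time: 4.45
ee_pos: [0.4708, 0.3039, 0.0759]
tcp_rot: [179.5, -0.1, 91.5]
wrist_force: [14.0, -1.1, 5.2]
opening: 0.0103
grasp_force: 45.0
at [470.8 303.9  75.9] yaw 91.49 q [ 32.9   5.7  -6.3  77.5  -0.2 121.4] TURN rad -0.002
[-0.16533774 -2.91335794  0.09223703]
```

```bash
H="python3 -m handwheel"
$H '{"gripper":[-1,-1,-1,-1,-1,-1],"slide":[[0,0,-10],[0,0,-15],[0,0,-20],[0,0,-20],[0,0,-20],[0,0,0]],"yaw":[0,0,0,0,0,0]}' 60
python3 -c "
from h import *
plan((487,130,160),(487,130,65),yaw=180);print(sensors.get_obs()['torque'])
c=camera('side');cv2.imwrite('pics/lift.png',cv2.resize(c['img'][140:290,60:330,::-1],None,fx=2.9,fy=2.9))
"
```

```text
time: 4.95
ee_pos: [0.4681, 0.304, 0.1626]
tcp_rot: [179.7, -0.2, 91.5]
wrist_force: [0.7, -0.0, -0.1]
opening: 0.0104
grasp_force: 62.9
at [468.1 304.  162.6] yaw 91.55 q [ 33.    4.9   2.4  87.2   0.  121.4] TURN rad -1.544
  slide [ -18.9 -174.     2.6] norm 175
  slide [ 0.  0. 95.] norm 95
[-0.004352   -0.05149756  0.00140199]
```

View pics/lift.png

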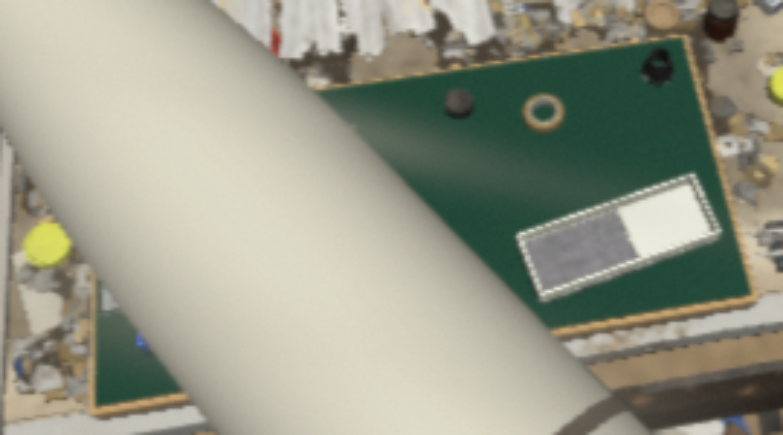

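The arm hides the box in this view; check with the top camera.

```bash
python3 -c "
from h import *
c=camera('top');cv2.imwrite('pics/lift2.png',cv2.resize(c['img'][100:280,60:330,::-1],None,fx=2.9,fy=2.9))
"
```

```text
(no output)
```

View pics/lift2.png

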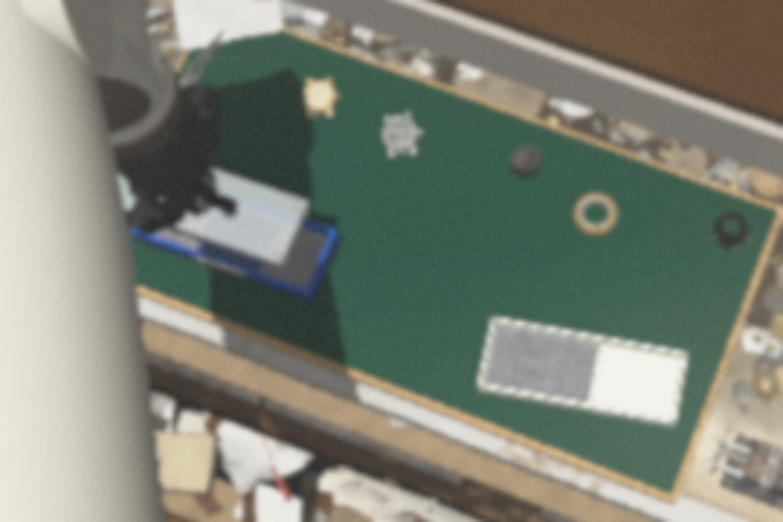

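The lid hangs level from the gripper, with the open blue box below it. Laying it aside now.

```bash
H="python3 -m handwheel"
$H '{"gripper":[-1,-1,-1,-1,-1,-1,-1,-1],"slide":[[0,0,0],[0,0,0],[0,0,0],[0,0,0],[0,0,0],[0,0,0],[0,0,0],[0,0,0]],"yaw":[-0.119,-0.119,-0.119,-0.119,-0.119,-0.119,-0.119,-0.119]}'
$H '{"gripper":[-1,-1,-1,-1,-1],"slide":[[0,0,0],[0,0,0],[0,0,0],[0,0,0],[0,0,0]],"yaw":[-0.119,-0.119,-0.119,-0.119,-0.119]}'
$H '{"gripper":[-1,-1,-1,-1,-1,-1,-1,-1],"slide":[[-2,-21,0],[-2,-21,0],[-2,-22,0],[-2,-22,0],[-2,-22,0],[-2,-22,0],[-3,-22,0],[-3,-22,0]],"yaw":[0,0,0,0,0,0,0,0]}'
$H '{"gripper":[-1,-1,-1,-1,-1,-1,-1],"slide":[[0,0,15],[0,0,20],[0,0,20],[0,0,20],[0,0,15],[0,0,5],[0,0,0]],"yaw":[0,0,0,0,0,0,0]}'
python3 -c "
from h import *
plan((487,130,56),yaw=180)
"
```

```text
time: 5.72
ee_pos: [0.4664, 0.3029, 0.1565]
tcp_rot: [-179.9, -0.1, 146.4]
wrist_force: [-0.2, 0.8, -1.3]
opening: 0.0106
grasp_force: 62.8
time: 6.13
ee_pos: [0.4664, 0.3029, 0.1565]
tcp_rot: [-179.9, -0.1, -179.5]
wrist_force: [-0.0, 0.3, -1.1]
opening: 0.0103
grasp_force: 62.8
time: 6.8
ee_pos: [0.4849, 0.1281, 0.1567]
tcp_rot: [-180.0, -0.1, -179.8]
wrist_force: [-0.1, -0.3, -1.3]
opening: 0.0103
grasp_force: 62.8
time: 7.38
ee_pos: [0.484, 0.1289, 0.0609]
tcp_rot: [-179.9, -0.2, -179.8]
wrist_force: [-0.2, -0.3, -1.0]
opening: 0.0101
grasp_force: 62.8
at [484.  128.9  60.9] yaw -179.82 q [ 14.9  -1.3 -15.2  76.3  -0.   14.7] TURN rad 0.003
  slide [-3.   1.1  4.9] norm 6
```

```bash
H="python3 -m handwheel"
$H '{"gripper":[-1,-1],"slide":[[0,0,2],[0,0,1]],"yaw":[0,0]}'
$H '{"gripper":[-1,-1],"slide":[[0,0,1],[0,0,0]],"yaw":[0,0]}'
$H '{"gripper":[-1,-1],"slide":[[0,0,1],[0,0,0]],"yaw":[0,0]}'
$H '{"gripper":[-1,-1],"slide":[[0,0,1],[0,0,0]],"yaw":[0,0]}'
```

```text
time: 7.55
ee_pos: [0.4859, 0.1294, 0.0609]
tcp_rot: [180.0, 0.1, -179.8]
wrist_force: [0.9, -0.3, -1.4]
opening: 0.01
grasp_force: 62.8
time: 7.72
ee_pos: [0.4859, 0.1294, 0.0598]
tcp_rot: [180.0, 0.1, -179.8]
wrist_force: [0.3, 0.5, -1.1]
opening: 0.0103
grasp_force: 62.8
time: 7.88
ee_pos: [0.4857, 0.1293, 0.0585]
tcp_rot: [180.0, 0.0, -179.8]
wrist_force: [1.0, -0.2, -1.0]
opening: 0.0103
grasp_force: 62.8
time: 8.05
ee_pos: [0.4855, 0.1293, 0.0572]
tcp_rot: [180.0, 0.0, -179.8]
wrist_force: [-0.1, -0.3, -1.0]
opening: 0.01
grasp_force: 62.8
```

```bash
H="python3 -m handwheel"
$H '{"gripper":[-1,-1],"slide":[[0,0,1],[0,0,0]],"yaw":[0,0]}'
$H '{"gripper":[-1,-1],"slide":[[0,0,1],[0,0,0]],"yaw":[0,0]}'
$H '{"gripper":[-1,-1],"slide":[[0,0,1],[0,0,0]],"yaw":[0,0]}'
$H '{"gripper":[-1,-1],"slide":[[0,0,1],[0,0,0]],"yaw":[0,0]}'
```

```text
time: 8.22
ee_pos: [0.4855, 0.1293, 0.0561]
tcp_rot: [-180.0, -0.0, -179.8]
wrist_force: [1.2, 0.3, -0.8]
opening: 0.0103
grasp_force: 62.8
time: 8.38
ee_pos: [0.4856, 0.1293, 0.0552]
tcp_rot: [180.0, 0.0, -179.8]
wrist_force: [0.3, -0.3, -1.3]
opening: 0.01
grasp_force: 62.8
time: 8.55
ee_pos: [0.4857, 0.1295, 0.0549]
tcp_rot: [180.0, 0.0, -179.8]
wrist_force: [-2.2, -0.2, 3.7]
opening: 0.0104
grasp_force: 63.6
time: 8.72
ee_pos: [0.4857, 0.1296, 0.0546]
tcp_rot: [180.0, 0.1, -179.8]
wrist_force: [-3.6, 1.7, 9.9]
opening: 0.0102
grasp_force: 64.3
```

```bash
H="python3 -m handwheel"
$H '{"gripper":[1,1,1,1,1,1,1,1],"slide":[[0,0,-1],[0,0,0],[0,0,0],[0,0,0],[0,0,-10],[0,0,-20],[0,0,-25],[0,0,-25]],"yaw":[0,0,0,0,0,0,0,0]}' 30
$H '{"gripper":[1,1,1,1],"slide":[[0,0,-20],[0,0,0],[0,0,0],[0,0,0]],"yaw":[-0.1,-0.1,-0.1,-0.1]}' 30
python3 - <<'E'
from h import *
for n,a,g in(("top",(185,240),(282,95)),("side",(160,320),(180,132))):
    c=camera(n);np.save(n+"b",c,allow_pickle=True)
    hsv=cv2.cvtColor(c["img"],cv2.COLOR_RGB2HSV)
    m=cv2.inRange(hsv,(108,120,60),(130,255,255));cs,_=cv2.findContours(m,cv2.RETR_EXTERNAL,cv2.CHAIN_APPROX_NONE)
    k=max([k for k in cs],key=cv2.contourArea);print(n,"blue",cv2.contourArea(k),rect(plane(c,k,.062)))
    try:
        k,s=comp(c,np.array(g)/3.3+OFF[n]);print(n,"gold",rect(plane(c,k,.043)),s)
        M=cv2.moments(k);print(ray(c,(M["m10"]/M["m00"],M["m01"]/M["m00"]),.044))
    except Exception as e:print(e)
plan((626,294.5,140),(626,294.5,80),(626,294.5,38),yaw=-157)
c=np.load("topb.npy",allow_pickle=True).item();d=np.load("sideb.npy",allow_pickle=True).item()
cv2.imwrite("pics/b.png",np.hstack([cv2.resize(x["img"][y:y+150,z:z+130,::-1],None,fx=3,fy=3) for x,y,z in((c,105,85),(d,150,90))]))
E
```

```text
time: 9.38
ee_pos: [0.4852, 0.1291, 0.1355]
tcp_rot: [-180.0, -0.0, -179.8]
wrist_force: [0.4, -1.0, -0.1]
opening: 0.0855
grasp_force: 0.0
time: 9.72
ee_pos: [0.4858, 0.1293, 0.1555]
tcp_rot: [-180.0, 0.1, -156.6]
wrist_force: [-0.3, 0.4, 0.3]
opening: 0.0854
grasp_force: 0.0Traceback (most recent call last):
  File "<stdin>", line 6, in <module>
ValueError: max() iterable argument is empty
```

```bash
python3 -c "
from h import *
plan((626,294.5,140),(626,294.5,80),(626,294.5,38),yaw=-157)
c=np.load('topb.npy',allow_pickle=True).item()
cv2.imwrite('pics/b.png',cv2.resize(c['img'][95:280,60:330,::-1],None,fx=2.9,fy=2.9))"
```

```text
at [485.7 129.3 155.2] yaw -156.22 q [14.9 -2.4 -5.9 86.5 -0.  -8.9] TURN rad 0.014
  slide [-193.7   97.3   15.2] norm 217
  slide [ 0.  0. 60.] norm 60
  slide [ 0.  0. 42.] norm 42
```

View pics/b.png

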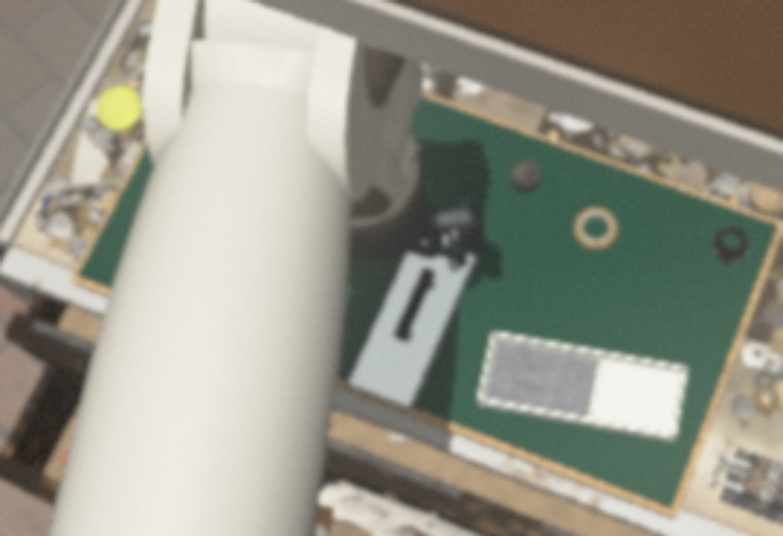

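The lid lies on the board with x away from the robot; tray, ring, pot and loupe undisturbed. Going for the gold watch.

```bash
H="python3 -m handwheel"
$H '{"gripper":[0.35,0.35,0.35,0.35,0.35,0.35,0.35,0.35],"slide":[[-24,12,2],[-24,12,2],[-24,12,2],[-24,12,2],[-24,12,2],[-24,12,2],[-25,12,2],[-25,13,1]],"yaw":[0.014,0,0,0,0,0,0,0]}' 30
$H '{"gripper":[0.35,0.35,0.35,0.35],"slide":[[0,0,20],[0,0,20],[0,0,20],[0,0,0]],"yaw":[0,0,0,0]}' 30
python3 -c "
from h import *
plan((626,294.5,38),yaw=-157)
c=camera('top');d=camera('side')
cv2.imwrite('pics/g.png',np.hstack([cv2.resize(x['img'][y:y+80,z:z+80,::-1],None,fx=5,fy=5) for x,y,z in((c,100,130),(d,150,105))]))"
```

```text
time: 10.43
ee_pos: [0.6286, 0.2938, 0.1393]
tcp_rot: [-180.0, -0.0, -157.9]
wrist_force: [0.5, -0.6, 0.9]
opening: 0.0578
grasp_force: 0.0
time: 10.77
ee_pos: [0.6262, 0.2922, 0.0746]
tcp_rot: [-180.0, -0.4, -157.8]
wrist_force: [-1.5, -0.2, -1.5]
opening: 0.0579
grasp_force: 0.0
at [626.2 292.2  74.6] yaw -157.82 q [25.  24.7 16.5 82.2 -0.   2.8] TURN rad -0.014
  slide [-0.7  2.2 36.6] norm 37
```

View pics/g.png

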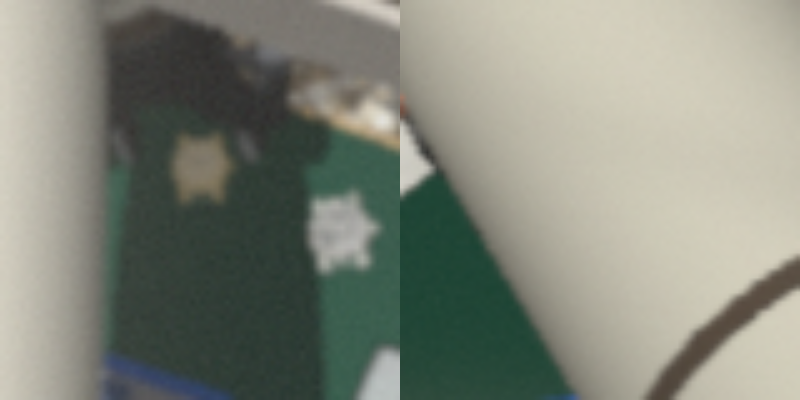

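The fingers straddle the gold watch in the top crop (fingers at (125,150) and (250,150), watch (200,170)), steel watch well clear.

```bash
H="python3 -m handwheel"
$H '{"gripper":[0.35,0.35,0.35,0.35],"slide":[[0,1,15],[0,1,15],[0,0,5],[0,0,0]],"yaw":[-0.007,-0.007,0,0]}' 30
$H '{"gripper":[0.35],"slide":[[0,0,0]],"yaw":[0]}' 30
```

```text
time: 11.2
ee_pos: [0.627, 0.2946, 0.0445]
tcp_rot: [-180.0, -0.0, -156.9]
wrist_force: [0.1, 0.0, -0.0]
opening: 0.0575
grasp_force: 0.0
time: 11.28
ee_pos: [0.6276, 0.2948, 0.0458]
tcp_rot: [180.0, 0.1, -156.9]
wrist_force: [0.4, -0.3, -0.0]
opening: 0.0573
grasp_force: 0.0
```

```bash
H="python3 -m handwheel"
$H '{"gripper":[0.35,0.35,-1,-1,-1,-1,-1,-1],"slide":[[0,0,6],[0,0,0],[0,0,0],[0,0,0],[0,0,0],[0,0,0],[0,0,0],[0,0,0]],"yaw":[0,0,0,0,0,0,0,0]}' 30
$H '{"gripper":[-1,-1],"slide":[[0,0,0],[0,0,0]],"yaw":[0,0]}' 30
```

```text
time: 11.95
ee_pos: [0.6274, 0.2949, 0.0389]
tcp_rot: [180.0, 0.1, -156.9]
wrist_force: [-1.0, 0.5, 4.6]
opening: 0.0304
grasp_force: 29.8
time: 12.12
ee_pos: [0.6274, 0.2949, 0.0389]
tcp_rot: [180.0, 0.0, -156.9]
wrist_force: [-2.1, -0.5, 5.1]
opening: 0.03
grasp_force: 29.8
```

```bash
H="python3 -m handwheel"
$H '{"gripper":[-1,-1,-1,-1,-1,-1,-1,-1],"slide":[[0,0,-10],[0,0,-20],[0,0,-25],[0,0,-25],[0,0,0],[0,0,0],[0,0,0],[0,0,0]],"yaw":[0,0,0,0,0.125,0.125,0.125,0]}'
python3 -c "
from h import *
plan((470.5,304,118),(470.5,304,52),yaw=-178.4)"
```

```text
time: 12.78
ee_pos: [0.6272, 0.2947, 0.1186]
tcp_rot: [-180.0, 0.0, -178.7]
wrist_force: [-0.7, -0.7, -0.1]
opening: 0.03
grasp_force: 29.7
at [627.2 294.7 118.6] yaw -178.72 q [25.2 24.3 20.9 86.6 -0.  23.9] TURN rad -0.006
  slide [156.4  13.7   0.6] norm 157
  slide [ 0.  0. 66.] norm 66
```

```bash
H="python3 -m handwheel"
$H '{"gripper":[-1,-1,-1,-1,-1,-1,-1,-1],"slide":[[22,2,0],[23,2,0],[23,2,0],[22,2,0],[22,2,0],[22,2,0],[22,2,0],[0,0,0]],"yaw":[0,0,0,0,0,0,0,0]}'
$H '{"gripper":[-1,-1,-1,-1,-1,-1],"slide":[[0,0,20],[0,0,20],[0,0,15],[0,0,9],[0,0,0],[0,0,0]],"yaw":[0,0,0,0,0,0]}'
$H '{"gripper":[-1,-1,-1],"slide":[[0,0,4],[0,0,0],[0,0,0]],"yaw":[0,0,0]}'
```

```text
time: 13.45
ee_pos: [0.4679, 0.3044, 0.1189]
tcp_rot: [-180.0, -0.1, -178.0]
wrist_force: [-0.2, -0.4, -0.5]
opening: 0.0299
grasp_force: 29.8
time: 13.95
ee_pos: [0.471, 0.3042, 0.0544]
tcp_rot: [-180.0, -0.0, -178.3]
wrist_force: [0.1, 0.2, -0.6]
opening: 0.0299
grasp_force: 29.8
time: 14.2
ee_pos: [0.4712, 0.3045, 0.0508]
tcp_rot: [180.0, 0.0, -178.4]
wrist_force: [-1.1, -0.3, -0.5]
opening: 0.0303
grasp_force: 29.8
```

```bash
H="python3 -m handwheel"
$H '{"gripper":[-1,-1,-1],"slide":[[0,0,2],[0,0,0],[0,0,0]],"yaw":[0,0,0]}'
$H '{"gripper":[-1,-1,-1],"slide":[[0,0,1.5],[0,0,0],[0,0,0]],"yaw":[0,0,0]}'
$H '{"gripper":[-1,-1,-1],"slide":[[0,0,1],[0,0,0],[0,0,0]],"yaw":[0,0,0]}'
```

```text
time: 14.45
ee_pos: [0.4708, 0.3043, 0.0484]
tcp_rot: [180.0, 0.0, -178.4]
wrist_force: [-1.0, 0.2, 0.9]
opening: 0.0298
grasp_force: 29.8
time: 14.7
ee_pos: [0.471, 0.3044, 0.047]
tcp_rot: [180.0, 0.0, -178.4]
wrist_force: [-0.3, 0.6, 0.3]
opening: 0.0303
grasp_force: 29.9
time: 14.95
ee_pos: [0.4711, 0.3045, 0.0468]
tcp_rot: [180.0, 0.1, -178.4]
wrist_force: [-2.8, -1.7, 7.9]
opening: 0.0302
grasp_force: 30.5
```

Contact at 46.9 mm as expected. Release, rise, and swing away to look.

```bash
H="python3 -m handwheel"
$H '{"gripper":[0.2,0.2,0.2,0.2,0.2,0.2,0.2,0.2],"slide":[[0,0,-0.5],[0,0,0],[0,0,0],[0,0,0],[0,0,-10],[0,0,-20],[0,0,-30],[0,0,-30]],"yaw":[0,0,0,0,0,0,0,0]}'
$H '{"gripper":[1,1,1,1,1,1,1,1],"slide":[[0,0,-15],[7,-35,0],[7,-35,0],[7,-35,0],[7,-35,0],[7,-35,0],[7,-35,0],[7,-35,0]],"yaw":[0,0.12,0.12,0.12,0.12,0.12,0.12,0.12]}'
$H '{"gripper":[1,1,1,1],"slide":[[0,0,0],[0,0,0],[0,0,0],[0,0,0]],"yaw":[0.125,0.125,0.125,0.1]}'
python3 - <<'E'
from h import *
plan((468,-38,120),(468,-38,41),yaw=100.8)
I=[]
for n in("top","side"):
    c=camera(n);np.save(n+"c",c,allow_pickle=True);hsv=cv2.cvtColor(c["img"],cv2.COLOR_RGB2HSV)
    m=cv2.inRange(hsv,(105,110,50),(130,255,255));m=cv2.morphologyEx(m,cv2.MORPH_CLOSE,np.ones((3,3)))
    cs,_=cv2.findContours(m,cv2.RETR_EXTERNAL,cv2.CHAIN_APPROX_NONE)
    for k in cs:
        if cv2.contourArea(k)>300: print(n,"blue",cv2.contourArea(k),rect(plane(c,k,.062)))
    x,y=OFF[n];I.append(cv2.resize(c["img"][y:y+135,x:x+130,::-1],None,fx=3,fy=3,interpolation=cv2.INTER_CUBIC))
cv2.imwrite("pics/c.png",np.hstack(I))
E
```

```text
time: 15.62
ee_pos: [0.4703, 0.304, 0.1374]
tcp_rot: [-180.0, -0.1, -178.4]
wrist_force: [1.6, -0.1, 0.4]
opening: 0.0513
grasp_force: 0.0
time: 16.28
ee_pos: [0.3473, 0.0935, 0.1517]
tcp_rot: [180.0, 0.0, 133.1]
wrist_force: [-0.1, -0.3, -0.2]
opening: 0.0853
grasp_force: 0.0
time: 16.62
ee_pos: [0.3483, 0.0946, 0.1523]
tcp_rot: [179.9, 0.0, 105.9]
wrist_force: [0.2, -0.5, 0.1]
opening: 0.085
grasp_force: 0.0
at [348.3  94.6 152.3] yaw 105.87 q [ 15.2 -22.2 -22.6  89.5   0.   89.3] TURN rad 0.089
  slide [-152.7   92.8   32.3] norm 182
  slide [ 0.  0. 79.] norm 79
side blue 1669.0 [472.5 305.5 179.5  71.1 -88.3]
```

View pics/c.png

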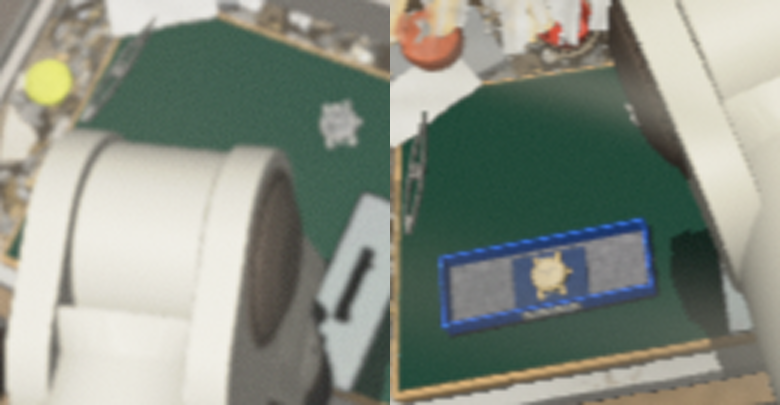

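Side crop shows the gold watch flat, dial up, on the cushion (550,275). On to the tray.

```bash
H="python3 -m handwheel"
$H '{"gripper":[1,1,1,1,1,1,1,1],"slide":[[-22,13,4],[-22,13,4],[-22,13,4],[-22,13,4],[-22,13,4],[-22,13,4],[-21,15,8],[0,0,0]],"yaw":[0.045,0.044,0,0,0,0,0,0]}' 40
python3 - <<'E'
from h import *
plan((468,-38,80),(468,-38,41),yaw=100.8)
for n in("top","side"):
    c=camera(n);np.save(n+"d",c,allow_pickle=True);hsv=cv2.cvtColor(c["img"],cv2.COLOR_RGB2HSV)
    m=cv2.inRange(hsv,(105,110,50),(130,255,255));m=cv2.morphologyEx(m,cv2.MORPH_CLOSE,np.ones((3,3)))
    cs,h=cv2.findContours(m,cv2.RETR_CCOMP,cv2.CHAIN_APPROX_NONE)
    for i,k in enumerate(cs):
        if cv2.contourArea(k)>300:
            print(n,i,h[0][i][3],cv2.contourArea(k),rect(plane(c,k,.062)))
            p=cv2.approxPolyDP(cv2.convexHull(k),3,True);print(np.round(plane(c,p,.062)*1000).tolist())
I=[cv2.resize(np.load(n+"d.npy",allow_pickle=True).item()["img"][y:y+80,x:x+95,::-1],None,fx=4.2,fy=4.2,interpolation=cv2.INTER_CUBIC) for n,x,y in(("top",95,140),("side",95,205))]
cv2.imwrite("pics/d.png",np.hstack(I))
E
```

```text
time: 17.38
ee_pos: [0.4734, -0.0373, 0.1179]
tcp_rot: [-179.9, 0.0, 101.3]
wrist_force: [-0.7, 0.1, -0.3]
opening: 0.0851
grasp_force: 0.0
at [473.4 -37.3 117.9] yaw 101.29 q [ -4.5  -6.  -13.4  82.7  -0.   74.2] TURN rad 0.009
  slide [ 0.3 -5.4 37.9] norm 38
  slide [ 0.  0. 39.] norm 39
top 1 -1 1577.0 [470.3 304.5 181.8  69.7 -88.1]
[[495.0, 395.0], [508.0, 224.0], [443.0, 214.0], [434.0, 387.0]]
top 2 1 1304.5 [470.2 302.5 170.7  61.7 -88.1]
[[488.0, 388.0], [498.0, 378.0], [503.0, 227.0], [451.0, 217.0], [442.0, 225.0], [438.0, 377.0]]
side 0 -1 1683.5 [472.5 305.5 179.5  71.1 -88.3]
[[496.0, 216.0], [441.0, 219.0], [443.0, 393.0], [505.0, 393.0], [510.0, 231.0]]
side 2 0 1268.0 [472.5 306.2 173.4  56.6 -88. ]
[[497.0, 221.0], [447.0, 223.0], [442.0, 373.0], [450.0, 391.0], [498.0, 385.0]]
```

View pics/d.png

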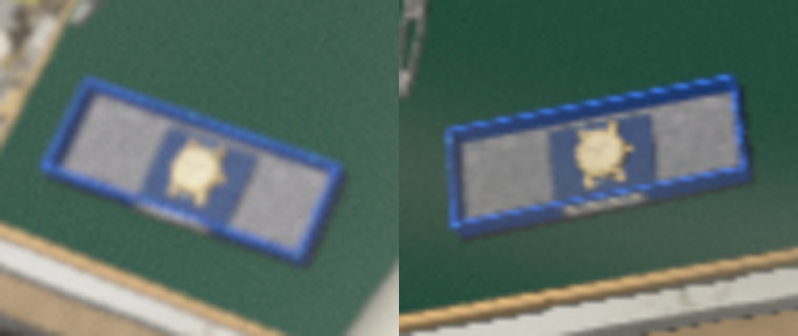

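Both crops show the box open, watch centred on the cushion with the rim visible as a brighter blue line. I measure rim and tray by their bright rims.

```bash
python3 - <<'E'
from h import *
for n in("top","side"):
    c=np.load(n+"d.npy",allow_pickle=True).item();hsv=cv2.cvtColor(c["img"],cv2.COLOR_RGB2HSV)
    for v in(130,150,170):
        m=cv2.inRange(hsv,(105,120,v),(125,255,255));m[:, 200:]=0
        P=plane(c,cv2.findNonZero(m),.062) if m.any() else None
        if P is not None: print(n,"box",v,len(P),rect(P))
    c=np.load(n+".npy",allow_pickle=True).item();v=c["img"].min(2)
    k,s=comp(c,np.array((580,400) if n=="top" else (600,240))/3.3+OFF[n]);m=np.zeros(v.shape,np.uint8);cv2.drawContours(m,[k],-1,255,-1)
    for t in(150,190,215):
        P=plane(c,cv2.findNonZero(m&np.uint8((v>t)*255)),.062);print(n,"tray",t,rect(P))
E
```

```text
top box 130 304 [471.5 305.6 179.7  67.3 -88.1]
top box 150 190 [471.6 305.6 177.3  65.5 -88.1]
top box 170 35 [471.5 306.1 173.7  62.2 -88.1]
top tray 150 [467.8 -37.5 179.5  70.1 -79.2]
top tray 190 [467.8 -38.2 176.4  65.8 -79.2]
top tray 215 [467.9 -38.1 175.7  64.4 -79.2]
side box 130 225 [475.3 306.6 177.3  65.4 -88. ]
side box 150 142 [475.8 306.6 176.4  63.3 -88.3]
side box 170 86 [476.  307.5 173.3  62.5 -88.2]
side tray 150 [469.6 -37.4 177.5  69.5 -79.2]
side tray 190 [471.5 -37.5 176.5  63.9 -79.3]
side tray 215 [471.6 -36.2 174.   63.2 -79.3]
```

```bash
H="python3 -m handwheel"
$H '{"gripper":[1,1,1],"slide":[[0,-3,10],[0,0,0],[0,0,0]],"yaw":[0.008,0,0]}' 40
python3 -c "
from h import *
plan((467.9,-38.1,41),yaw=100.8)"
```

```text
time: 17.73
ee_pos: [0.4678, -0.0349, 0.109]
tcp_rot: [-180.0, -0.0, 100.8]
wrist_force: [-0.1, 0.2, -0.5]
opening: 0.0854
grasp_force: 0.0
at [467.8 -34.9 109. ] yaw 100.8 q [ -4.3  -6.7 -15.   81.8   0.   74.9] TURN rad 0.0
  slide [-3.2 -0.5 68. ] norm 68
```

```bash
H="python3 -m handwheel"
$H '{"gripper":[1,1,1,1,1,1,1,1],"slide":[[-3,-0.5,20],[0,0,20],[0,0,15],[0,0,10],[0,0,3],[0,0,0],[0,0,0],[0,0,0]],"yaw":[0,0,0,0,0,0,0,0]}' 40
$H '{"gripper":[-1,-1,-1,-1,-1,-1],"slide":[[0,0,0],[0,0,0],[0,0,0],[0,0,0],[0,0,0],[0,0,0]],"yaw":[0,0,0,0,0,0]}' 40
```

```text
time: 18.4
ee_pos: [0.4694, -0.0385, 0.0424]
tcp_rot: [179.9, 0.0, 100.7]
wrist_force: [0.7, 0.3, -0.5]
opening: 0.0855
grasp_force: 0.0
time: 18.9
ee_pos: [0.4693, -0.0386, 0.0423]
tcp_rot: [179.9, 0.0, 100.7]
wrist_force: [-0.8, -0.2, 5.1]
opening: 0.063
grasp_force: 43.0
```

```bash
H="python3 -m handwheel"
$H '{"gripper":[-1,-1,-1,-1,-1,-1,-1],"slide":[[0,0,-5],[0,0,-15],[0,0,-22],[0,0,-22],[0,0,-22],[0,0,-5],[0,0,0]],"yaw":[0,0,0,0,0,0,0]}' 60
$H '{"gripper":[-1,-1,-1,-1],"slide":[[0,0,0],[0,0,0],[0,0,0],[0,0,0]],"yaw":[0.05,0.05,0.055,0]}'
python3 -c "
from h import *
plan((471,304.9,133),(471,304.9,68),yaw=91.8);print(sensors.get_obs()['torque'])"
```

```text
time: 19.48
ee_pos: [0.4697, -0.0386, 0.1338]
tcp_rot: [179.8, 0.0, 100.7]
wrist_force: [-0.1, -0.3, -1.5]
opening: 0.0626
grasp_force: 66.6
time: 19.82
ee_pos: [0.4681, -0.0385, 0.1306]
tcp_rot: [-179.9, -0.0, 91.7]
wrist_force: [0.4, 0.7, -2.6]
opening: 0.0628
grasp_force: 66.5
at [468.1 -38.5 130.6] yaw 91.69 q [ -4.7  -6.7 -12.6  84.2   0.   83.6] TURN rad -0.002
  slide [343.1  13.7  -2.4] norm 343
  slide [ 0.  0. 65.] norm 65
[-0.02004249  0.02821351 -0.05503285]
```

```bash
H="python3 -m handwheel"
$H '{"gripper":[-1,-1,-1,-1,-1,-1,-1,-1],"slide":[[12,1,0],[22,1,0],[26,1,0],[26,1,0],[26,1,0],[26,1,0],[26,1,0],[26,1,0]],"yaw":[0,0,0,0,0,0,0,0]}'
$H '{"gripper":[-1,-1,-1,-1,-1,-1,-1,-1],"slide":[[26,1,0],[26,1,0],[26,1,0],[26,1,0],[25,1,0],[16,0,0],[8,0,0],[0,0,0]],"yaw":[0,0,0,0,0,0,0,0]}'
$H '{"gripper":[-1,-1,-1,-1,-1,-1],"slide":[[0,0,15],[0,0,20],[0,0,12],[0,0,0],[0,0,0],[0,0,0]],"yaw":[0,0,0,0,0,0]}'
python3 -c "
from h import *
plan((471,304.9,68),yaw=91.8)
I=[]
for n in('top','side'):
    c=camera(n);np.save(n+'e',c,allow_pickle=True)
    I.append(cv2.resize(c['img'][140:260,80:210,::-1],None,fx=3,fy=3))
cv2.imwrite('pics/e.png',np.hstack(I))"
```

```text
time: 20.48
ee_pos: [0.4701, 0.1528, 0.1311]
tcp_rot: [-179.9, 0.0, 91.9]
wrist_force: [0.9, -0.2, -1.1]
opening: 0.0619
grasp_force: 66.5
time: 21.15
ee_pos: [0.4702, 0.3056, 0.1309]
tcp_rot: [-179.9, 0.0, 92.0]
wrist_force: [0.3, 0.1, -1.2]
opening: 0.0625
grasp_force: 66.5
time: 21.65
ee_pos: [0.4712, 0.3044, 0.0862]
tcp_rot: [180.0, -0.0, 91.8]
wrist_force: [-0.1, -0.1, -2.0]
opening: 0.0623
grasp_force: 66.4
at [471.2 304.4  86.2] yaw 91.82 q [ 32.9   6.   -4.8  79.1  -0.  121.1] TURN rad 0.0
  slide [ 0.5 -0.1 18.2] norm 18
```

View pics/e.png

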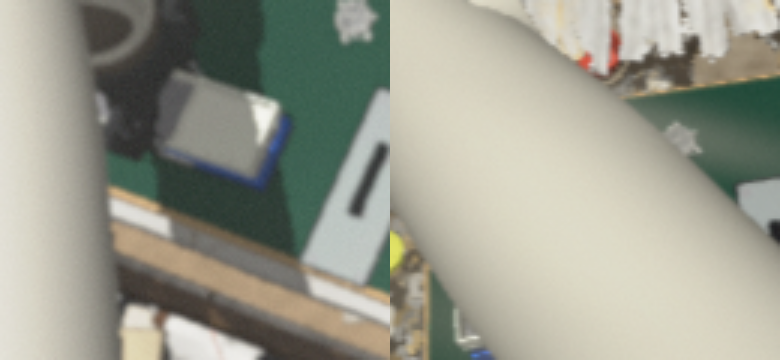

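The tray hovers aligned above the box (its −y end over the box's in the top crop at (270,130)). Lowering.

```bash
H="python3 -m handwheel"
$H '{"gripper":[-1,-1,-1,-1],"slide":[[0.5,0,10],[0,0,6],[0,0,0],[0,0,0]],"yaw":[0,0,0,0]}'
$H '{"gripper":[-1,-1,-1],"slide":[[0,0,2],[0,0,0],[0,0,0]],"yaw":[0,0,0]}'
$H '{"gripper":[-1,-1,-1],"slide":[[0,0,2],[0,0,0],[0,0,0]],"yaw":[0,0,0]}'
$H '{"gripper":[-1,-1,-1],"slide":[[0,0,2],[0,0,0],[0,0,0]],"yaw":[0,0,0]}'
```

```text
time: 22.08
ee_pos: [0.4704, 0.305, 0.0685]
tcp_rot: [-179.9, 0.0, 91.8]
wrist_force: [1.1, -0.1, -1.3]
opening: 0.0626
grasp_force: 66.5
time: 22.33
ee_pos: [0.4708, 0.3052, 0.0673]
tcp_rot: [180.0, 0.0, 91.8]
wrist_force: [-0.5, -0.4, -1.5]
opening: 0.0624
grasp_force: 66.5
time: 22.58
ee_pos: [0.4711, 0.3053, 0.0655]
tcp_rot: [180.0, -0.0, 91.8]
wrist_force: [2.1, 0.8, -1.6]
opening: 0.0623
grasp_force: 66.6
time: 22.83
ee_pos: [0.4718, 0.3054, 0.0634]
tcp_rot: [179.9, -0.0, 91.8]
wrist_force: [7.0, 1.3, -1.5]
opening: 0.0621
grasp_force: 66.4
```

```bash
H="python3 -m handwheel"
$H '{"gripper":[-1,-1,-1],"slide":[[0,1.5,1],[0,0,0],[0,0,0]],"yaw":[0,0,0]}'
$H '{"gripper":[-1,-1,-1],"slide":[[0,0.5,1],[0,0,0],[0,0,0]],"yaw":[0,0,0]}'
$H '{"gripper":[-1,-1,-1],"slide":[[0,0,1],[0,0,0],[0,0,0]],"yaw":[0,0,0]}'
```

```text
time: 23.08
ee_pos: [0.4723, 0.3053, 0.0626]
tcp_rot: [180.0, -0.0, 91.8]
wrist_force: [-0.2, 0.4, 3.6]
opening: 0.0626
grasp_force: 67.2
time: 23.33
ee_pos: [0.4723, 0.3054, 0.0626]
tcp_rot: [-180.0, -0.0, 91.8]
wrist_force: [-5.9, -1.9, 12.4]
opening: 0.0626
grasp_force: 68.3
time: 23.58
ee_pos: [0.4724, 0.3054, 0.0626]
tcp_rot: [180.0, -0.1, 91.8]
wrist_force: [-8.5, -3.4, 19.7]
opening: 0.0624
grasp_force: 69.0
```

Seated. Release and clear out for a check.

```bash
H="python3 -m handwheel"
$H '{"gripper":[-1,1,1,1,1,1,1,1],"slide":[[0,0,-2.5],[0,0,0],[0,0,0],[0,0,0],[0,0,0],[0,0,-10],[0,0,-20],[0,0,-30]],"yaw":[0,0,0,0,0,0,0,0]}' 30
$H '{"gripper":[1,1,1,1,1,1,1,1],"slide":[[0,0,-20],[-30,0,0],[-30,3,0],[-30,6,0],[-30,6,0],[-30,6,0],[-30,6,0],[-30,6,0]],"yaw":[0,0,0,0,0,0,0,0]}'
$H '{"gripper":[1,1,1,1,1],"slide":[[-30,12,0],[-30,12,0],[-20,12,0],[0,0,0],[0,0,0]],"yaw":[0,0,0,0,0]}'
python3 - <<'E'
from h import *
plan((613,7.2,90),(613,7.2,40),yaw=91.8)
I=[]
for n in("top","side"):
    c=camera(n);np.save(n+"f",c,allow_pickle=True);v=c["img"].min(2).copy()
    x,y=(95,140) if n=="top" else (95,205)
    m=np.uint8((v>165)*255);m[:y+12]=0;m[y+80:]=0;m[:,:x+5]=0;m[:,x+90:]=0
    if n=="side":m[:y+5]=0
    num,l,s,_=cv2.connectedComponentsWithStats(cv2.dilate(m,np.ones((3,3))));k=1+s[1:,4].argmax()
    P=plane(c,cv2.findNonZero(m&np.uint8((l==k)*255)),.082);print(n,len(P),rect(P))
    I.append(cv2.resize(c["img"][y:y+80,x:x+95,::-1],None,fx=4.2,fy=4.2,interpolation=cv2.INTER_CUBIC))
cv2.imwrite("pics/f.png",np.hstack(I))
E
```

```text
time: 24.25
ee_pos: [0.4716, 0.3045, 0.1215]
tcp_rot: [-179.8, 0.1, 91.8]
wrist_force: [0.5, 1.2, -0.1]
opening: 0.085
grasp_force: 0.0
time: 24.92
ee_pos: [0.5127, 0.095, 0.1436]
tcp_rot: [180.0, -0.0, 91.8]
wrist_force: [0.4, 0.7, 0.6]
opening: 0.0853
grasp_force: 0.0
time: 25.33
ee_pos: [0.5513, 0.0166, 0.1431]
tcp_rot: [-180.0, -0.0, 91.7]
wrist_force: [0.8, 0.7, -0.1]
opening: 0.0856
grasp_force: 0.0
at [551.3  16.6 143.1] yaw 91.7 q [ 1.7  4.3 -0.4 85.3  0.  90. ] TURN rad -0.002
  slide [-11.3  61.4  53.1] norm 82
  slide [ 0.  0. 50.] norm 50
top 2563 [450.8 283.1 214.8 183.1 -65.4]
side 726 [474.5 306.  176.4  63.  -88.3]
```

View pics/f.png

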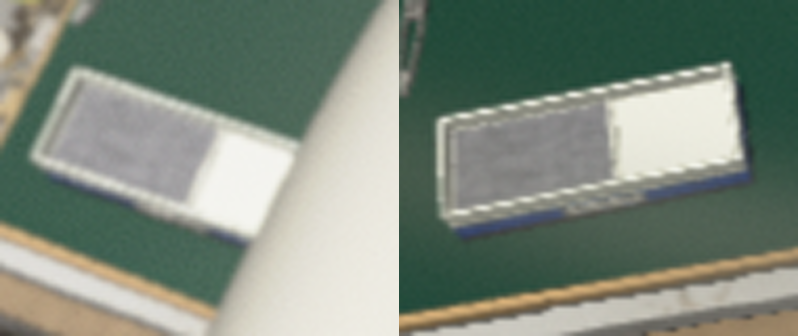

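The side crop shows the tray seated evenly on the box, grey (long) compartment to +y. Next the ring.

```bash
H="python3 -m handwheel"
$H '{"gripper":[0.4,0.4,0.4,0.4,0.4,0.4,0.4,0.4],"slide":[[0,0,0],[0,0,0],[0,0,0],[0,0,0],[0,0,0],[0,0,0],[0,0,0],[0,0,0]],"yaw":[-0.121,-0.121,-0.121,-0.121,-0.121,-0.121,-0.121,-0.121]}'
$H '{"gripper":[0.4,0.4,0.4,0.4,0.4,0.4],"slide":[[0,0,0],[0,0,0],[0,0,0],[0,0,0],[0,0,0],[0,0,0]],"yaw":[-0.121,-0.121,-0.121,-0.121,-0.121,0]}'
python3 -c "
from h import *
plan((613,7.2,80),(613,7.2,40),yaw=-178.2)"
```

```text
time: 26.1
ee_pos: [0.5506, 0.0189, 0.1432]
tcp_rot: [180.0, 0.0, 147.7]
wrist_force: [-0.4, 0.4, -0.6]
opening: 0.0598
grasp_force: 0.0
time: 26.6
ee_pos: [0.5506, 0.0188, 0.1432]
tcp_rot: [180.0, 0.0, -177.6]
wrist_force: [-0.0, 0.7, -0.5]
opening: 0.06
grasp_force: 0.0
at [550.6  18.8 143.2] yaw -177.62 q [ 2.   4.2 -0.5 85.3  0.  -0.4] TURN rad 0.01
  slide [-62.  -13.6  63.2] norm 90
  slide [ 0.  0. 40.] norm 40
```

```bash
H="python3 -m handwheel"
$H '{"gripper":[0.4,0.4,0.4,0.4,0.4,0.4],"slide":[[-21,-4,20],[-21,-5,20],[-20,-5,23],[0,0,15],[0,0,0],[0,0,0]],"yaw":[0.01,0,0,0,0,0]}'
python3 -c "
from h import *
plan((613,7.2,40),yaw=-178.2)
c=camera('top');cv2.imwrite('pics/r.png',cv2.resize(c['img'][130:230,200:330,::-1],None,fx=5,fy=5))"
```

```text
time: 27.1
ee_pos: [0.6125, 0.006, 0.0643]
tcp_rot: [180.0, -0.1, -178.7]
wrist_force: [0.2, -0.0, -0.3]
opening: 0.06
grasp_force: 0.0
at [612.5   6.   64.3] yaw -178.73 q [ 0.6 13.6  1.4 77.9  0.  -0.7] TURN rad -0.009
  slide [-0.6  1.2 24.3] norm 24
```

View pics/r.png

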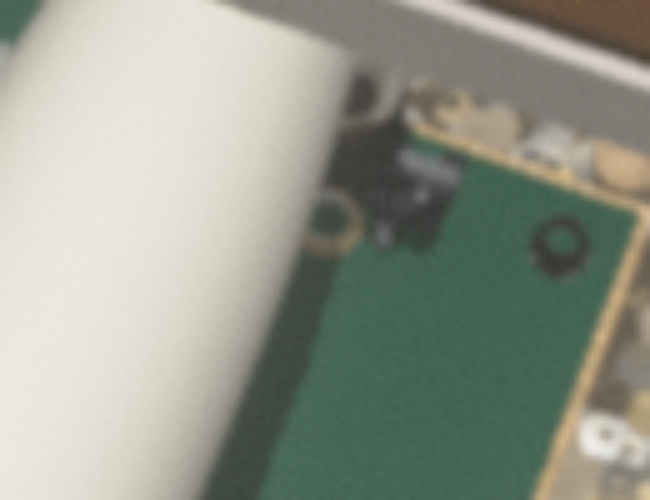

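The ring (330,222) sits next to the −y finger (385,235), clear of it.

```bash
H="python3 -m handwheel"
$H '{"gripper":[0.4,0.4,0.4,0.4,0.4],"slide":[[0,1,10],[0,0,9],[0,0,5],[0,0,0],[0,0,0]],"yaw":[0,0,0,0,0]}'
$H '{"gripper":[-1,-1,-1,-1,-1,-1],"slide":[[0,0,0],[0,0,0],[0,0,0],[0,0,0],[0,0,0],[0,0,0]],"yaw":[0,0,0,0,0,0]}' 30
$H '{"gripper":[-1,-1,-1,-1,-1,-1,-1],"slide":[[0,0,-10],[0,0,-20],[0,0,-25],[0,0,-30],[0,0,-20],[0,0,0],[0,0,0]],"yaw":[0,0,0,0,0,0,0]}' 30
python3 -c "
from h import *
plan((471.5,268.5,145),(471.5,267.5,75),yaw=-178.2)"
```

```text
time: 27.57
ee_pos: [0.613, 0.0064, 0.0405]
tcp_rot: [180.0, -0.0, -178.6]
wrist_force: [-0.9, -0.2, 0.0]
opening: 0.0599
grasp_force: 0.0
time: 28.07
ee_pos: [0.6137, 0.0063, 0.0416]
tcp_rot: [-180.0, 0.1, -178.6]
wrist_force: [-1.8, -0.3, 6.2]
opening: 0.0362
grasp_force: 30.0
time: 28.65
ee_pos: [0.614, 0.0064, 0.1473]
tcp_rot: [180.0, 0.1, -178.6]
wrist_force: [0.6, -1.0, -1.0]
opening: 0.036
grasp_force: 30.1
at [614.    6.4 147.3] yaw -178.61 q [ 0.6 12.8  9.6 86.6  0.  -0.8] TURN rad -0.007
  slide [134.2 266.5   2.3] norm 298
  slide [ 0. -1. 70.] norm 70
```

```bash
python3 -c "
from h import *
plan((471,342,145),(471,342,78),yaw=-178.2)"
```

```text
at [614.    6.4 147.3] yaw -178.61 q [ 0.6 12.8  9.6 86.6  0.  -0.8] TURN rad -0.007
  slide [132.4 340.    2.3] norm 365
  slide [ 0.  0. 67.] norm 67
```

```bash
H="python3 -m handwheel"
$H '{"gripper":[-1,-1,-1,-1,-1,-1,-1,-1],"slide":[[10,15,0],[12,25,0],[12,26,0],[12,28,0],[12,28,0],[10,28,0],[10,28,0],[10,28,0]],"yaw":[-0.007,0,0,0,0,0,0,0]}'
$H '{"gripper":[-1,-1,-1,-1,-1,-1,-1],"slide":[[10,28,0],[10,28,0],[10,28,0],[8,26,0],[6,24,0],[0,0,0],[0,0,0]],"yaw":[0,0,0,0,0,0,0]}'
python3 -c "
from h import *
plan((471,342,145),(471,342,78),yaw=-178.2)"
```

```text
time: 29.32
ee_pos: [0.5177, 0.2105, 0.1443]
tcp_rot: [-180.0, -0.1, -178.2]
wrist_force: [0.6, 0.4, -1.0]
opening: 0.0363
grasp_force: 30.1
time: 29.9
ee_pos: [0.4699, 0.3427, 0.1442]
tcp_rot: [-179.9, -0.1, -178.1]
wrist_force: [0.7, -1.3, -0.8]
opening: 0.0359
grasp_force: 30.1
at [469.9 342.7 144.2] yaw -178.08 q [36.1  8.6  4.4 86.  -0.  34.2] TURN rad 0.002
  slide [-1.1 -0.8 -0.8] norm 2
  slide [ 0.  0. 67.] norm 67
```

```bash
H="python3 -m handwheel"
$H '{"gripper":[-1,-1,-1,-1,-1,-1,-1],"slide":[[-1,-1,20],[0,0,20],[0,0,15],[0,0,8],[0,0,5],[0,0,0],[0,0,0]],"yaw":[0,0,0,0,0,0,0]}'
$H '{"gripper":[-1,-1,-1],"slide":[[0,0,2],[0,0,0],[0,0,0]],"yaw":[0,0,0]}'
$H '{"gripper":[-1,-1,-1],"slide":[[0,0,1.5],[0,0,0],[0,0,0]],"yaw":[0,0,0]}'
$H '{"gripper":[-1,-1,-1],"slide":[[0,0,1],[0,0,0],[0,0,0]],"yaw":[0,0,0]}'
```

```text
time: 30.48
ee_pos: [0.4722, 0.3409, 0.0783]
tcp_rot: [180.0, 0.0, -178.2]
wrist_force: [0.4, 0.1, -0.4]
opening: 0.0358
grasp_force: 30.1
time: 30.73
ee_pos: [0.4722, 0.3413, 0.0764]
tcp_rot: [180.0, 0.0, -178.2]
wrist_force: [0.5, 0.2, -0.4]
opening: 0.0355
grasp_force: 30.1
time: 30.98
ee_pos: [0.4719, 0.3412, 0.0743]
tcp_rot: [-180.0, -0.0, -178.2]
wrist_force: [0.7, 0.3, -0.9]
opening: 0.0356
grasp_force: 30.1
time: 31.23
ee_pos: [0.4719, 0.3411, 0.0732]
tcp_rot: [-180.0, -0.0, -178.2]
wrist_force: [0.7, -0.1, -0.9]
opening: 0.0363
grasp_force: 30.1
```

```bash
H="python3 -m handwheel"
$H '{"gripper":[-1,-1,-1],"slide":[[0,0,1.5],[0,0,0],[0,0,0]],"yaw":[0,0,0]}'
$H '{"gripper":[-1,-1,-1],"slide":[[0,0,1],[0,0,0],[0,0,0]],"yaw":[0,0,0]}'
$H '{"gripper":[-1,-1,-1],"slide":[[0,0,0.7],[0,0,0],[0,0,0]],"yaw":[0,0,0]}'
```

```text
time: 31.48
ee_pos: [0.4719, 0.3411, 0.0717]
tcp_rot: [-180.0, -0.0, -178.2]
wrist_force: [0.8, 0.0, -0.3]
opening: 0.0357
grasp_force: 30.1
time: 31.73
ee_pos: [0.472, 0.3412, 0.0708]
tcp_rot: [180.0, 0.0, -178.2]
wrist_force: [0.2, 0.0, -1.2]
opening: 0.0359
grasp_force: 30.1
time: 31.98
ee_pos: [0.472, 0.3412, 0.0706]
tcp_rot: [180.0, 0.0, -178.2]
wrist_force: [-0.8, -1.9, 4.9]
opening: 0.0359
grasp_force: 30.7
```

```bash
H="python3 -m handwheel"
$H '{"gripper":[0.15,0.15,0.15,0.15,0.15,0.15,0.15,0.15],"slide":[[0,0,-0.5],[0,0,0],[0,0,0],[0,0,-5],[0,0,-15],[0,0,-20],[0,0,-25],[0,0,-10]],"yaw":[0,0,0,0,0,0,0,0]}'
python3 -c "
from h import *
plan((637.8,88,145),(637.8,88,70),(637.8,88,41),yaw=-178.2)"
```

```text
time: 32.65
ee_pos: [0.4726, 0.3417, 0.149]
tcp_rot: [179.9, 0.2, -178.2]
wrist_force: [0.5, -0.0, 1.4]
opening: 0.0492
grasp_force: 0.0
at [472.6 341.7 149. ] yaw -178.21 q [35.9  8.4  4.8 86.1 -0.  34.1] TURN rad -0.0
  slide [-157.1 -258.7    4. ] norm 303
  slide [ 0.  0. 75.] norm 75
  slide [ 0.  0. 29.] norm 29
```

```bash
H="python3 -m handwheel"
$H '{"gripper":[0.15,0.15,0.15,0.15,0.15,0.15,0.15,0.15],"slide":[[-9,-15,0],[-14,-23,0],[-14,-23,0],[-14,-23,0],[-14,-23,0],[-14,-23,0],[-14,-23,0],[-14,-23,0]],"yaw":[0,0,0,0,0,0,0,0]}'
$H '{"gripper":[0.15,0.15,0.15,0.15,0.15,0.15,0.15,0.15],"slide":[[-14,-23,0],[-14,-23,0],[-14,-23,0],[-8,-14,0],[0,0,20],[0,0,25],[0,0,25],[0,0,0]],"yaw":[0,0,0,0,0,0,0,0]}'
$H '{"gripper":[0.15,0.15],"slide":[[0,0,0],[0,0,0]],"yaw":[0,0]}'
python3 -c "
from h import *
plan((637.8,88,41),yaw=-178.2)
I=[]
for n,x,y,w in(('top',95,105,190),('side',95,205,95)):
    c=camera(n);np.save(n+'g',c,allow_pickle=True);I.append(cv2.resize(c['img'][y:y+120,x:x+w,::-1],None,fx=2.7,fy=2.7,interpolation=cv2.INTER_CUBIC))
cv2.imwrite('pics/p.png',np.hstack(I))"
```

```text
time: 33.32
ee_pos: [0.585, 0.1674, 0.1453]
tcp_rot: [-180.0, -0.0, -178.2]
wrist_force: [1.1, 0.0, 0.3]
opening: 0.0489
grasp_force: 0.0
time: 33.98
ee_pos: [0.6344, 0.0869, 0.0699]
tcp_rot: [-180.0, -0.4, -178.2]
wrist_force: [0.0, -0.1, -1.2]
opening: 0.0492
grasp_force: 0.0
time: 34.15
ee_pos: [0.6373, 0.0875, 0.0771]
tcp_rot: [180.0, 0.1, -178.2]
wrist_force: [0.9, 0.3, 0.7]
opening: 0.0492
grasp_force: 0.0
at [637.3  87.5  77.1] yaw -178.2 q [ 7.8 17.4  7.4 79.9  0.   6. ] TURN rad 0.0
  slide [-0.5  0.5 36.1] norm 36
```

View pics/p.png

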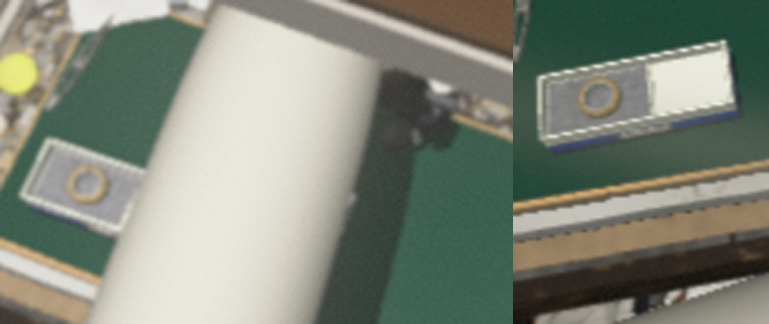

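The ring lies flat in the grey compartment (side crop (598,97)); the pot (398,135) is next to the −y finger (432,135). That was my last picture, so I go on by numbers.

```bash
H="python3 -m handwheel"
$H '{"gripper":[0.15,0.15,0.15,0.15,0.15,0.15],"slide":[[-0.5,0.5,15],[0,0,12],[0,0,8],[0,0,0],[0,0,0],[0,0,0]],"yaw":[0,0,0,0,0,0]}'
$H '{"gripper":[-1,-1,-1,-1,-1,-1],"slide":[[0,0,0],[0,0,0],[0,0,0],[0,0,0],[0,0,0],[0,0,0]],"yaw":[0,0,0,0,0,0]}' 30
$H '{"gripper":[-1,-1,-1,-1,-1,-1,-1],"slide":[[0,0,-10],[0,0,-20],[0,0,-25],[0,0,-30],[0,0,-20],[0,0,0],[0,0,0]],"yaw":[0,0,0,0,0,0,0]}' 30
python3 -c "
from h import *
plan((473,255.5,145),(473,255.5,78),yaw=-178.2)"
```

```text
time: 34.75
ee_pos: [0.6376, 0.0877, 0.0412]
tcp_rot: [180.0, 0.0, -178.2]
wrist_force: [0.1, 0.1, -0.4]
opening: 0.049
grasp_force: 0.0
time: 35.25
ee_pos: [0.6378, 0.0878, 0.0415]
tcp_rot: [180.0, 0.1, -178.2]
wrist_force: [-1.5, 0.1, 6.2]
opening: 0.0265
grasp_force: 29.7
time: 35.83
ee_pos: [0.6381, 0.0878, 0.1474]
tcp_rot: [180.0, 0.2, -178.2]
wrist_force: [-0.1, 0.2, -1.1]
opening: 0.0257
grasp_force: 29.7
at [638.1  87.8 147.4] yaw -178.21 q [ 7.8 17.  14.7 87.5 -0.   6. ] TURN rad -0.0
  slide [159.8 172.8   2.4] norm 235
  slide [ 0.  0. 67.] norm 67
```

```bash
H="python3 -m handwheel"
$H '{"gripper":[-1,-1,-1,-1,-1,-1,-1,-1],"slide":[[12,13,0],[17,18,0],[19,20,0],[19,20,0],[19,20,0],[19,20,0],[19,20,0],[17,20,0]],"yaw":[0,0,0,0,0,0,0,0]}'
$H '{"gripper":[-1,-1,-1,-1,-1],"slide":[[12,14,0],[7,8,0],[0,0,0],[0,0,0],[0,0,0]],"yaw":[0,0,0,0,0]}'
python3 -c "
from h import *
plan((473,256,145),(473,256,78),yaw=-178.2)"
```

```text
time: 36.5
ee_pos: [0.49, 0.2346, 0.1443]
tcp_rot: [-180.0, -0.1, -178.2]
wrist_force: [-0.3, 0.7, 0.4]
opening: 0.0262
grasp_force: 29.7
time: 36.92
ee_pos: [0.4725, 0.255, 0.1452]
tcp_rot: [-180.0, -0.0, -178.2]
wrist_force: [0.5, 0.2, -0.3]
opening: 0.0259
grasp_force: 29.7
at [472.5 255.  145.2] yaw -178.24 q [28.4  2.3 -2.2 85.5 -0.  26.6] TURN rad -0.001
  slide [-0.5  1.   0.2] norm 1
  slide [ 0.  0. 67.] norm 67
```

```bash
H="python3 -m handwheel"
$H '{"gripper":[-1,-1,-1,-1,-1,-1,-1],"slide":[[-0.5,1,20],[0,0,20],[0,0,15],[0,0,8],[0,0,5],[0,0,0],[0,0,0]],"yaw":[0,0,0,0,0,0,0]}'
$H '{"gripper":[-1,-1,-1],"slide":[[0,0,4],[0,0,0],[0,0,0]],"yaw":[0,0,0]}'
$H '{"gripper":[-1,-1,-1],"slide":[[0,0,2],[0,0,0],[0,0,0]],"yaw":[0,0,0]}'
$H '{"gripper":[-1,-1,-1],"slide":[[0,0,1],[0,0,0],[0,0,0]],"yaw":[0,0,0]}'
```

```text
time: 37.5
ee_pos: [0.4731, 0.2565, 0.0782]
tcp_rot: [180.0, 0.0, -178.2]
wrist_force: [-0.5, 0.7, -0.1]
opening: 0.0261
grasp_force: 29.7
time: 37.75
ee_pos: [0.4727, 0.2567, 0.0739]
tcp_rot: [180.0, 0.0, -178.2]
wrist_force: [-0.4, 0.5, -0.7]
opening: 0.0262
grasp_force: 29.7
time: 38.0
ee_pos: [0.4725, 0.2567, 0.0716]
tcp_rot: [180.0, -0.0, -178.2]
wrist_force: [0.8, -0.4, 0.1]
opening: 0.0261
grasp_force: 29.7
time: 38.25
ee_pos: [0.4726, 0.2566, 0.0706]
tcp_rot: [180.0, -0.0, -178.2]
wrist_force: [0.1, 0.2, -0.1]
opening: 0.0262
grasp_force: 29.7
```

```bash
H="python3 -m handwheel"
$H '{"gripper":[-1,-1,-0.22,-0.22,-0.22,-0.22,-0.22],"slide":[[0,0,0.7],[0,0,-0.3],[0,0,0],[0,0,0],[0,0,0],[0,0,-5],[0,0,-15]],"yaw":[0,0,0,0,0,0,0]}'
$H '{"gripper":[-0.22,1,1,1,1,1,1,1],"slide":[[0,0,-30],[0,0,-25],[0,-20,0],[-2,-25,0],[-2,-25,0],[-2,-25,0],[-2,-20,0],[0,0,0]],"yaw":[0,0,0.014,0.014,0,0,0,0]}'
python3 -c "
from h import *
plan((485.7,129.5,100),(485.7,129.5,55),yaw=-179.8)"
```

```text
time: 38.83
ee_pos: [0.4716, 0.256, 0.0885]
tcp_rot: [-179.9, -0.2, -178.2]
wrist_force: [-0.4, -0.0, 0.1]
opening: 0.0334
grasp_force: 0.0
time: 39.5
ee_pos: [0.4821, 0.139, 0.1457]
tcp_rot: [-180.0, 0.0, -180.0]
wrist_force: [0.2, -0.3, 0.5]
opening: 0.0851
grasp_force: 0.0
at [482.1 139.  145.7] yaw -179.96 q [16.1 -2.5 -7.  85.5 -0.  16.1] TURN rad -0.003
  slide [-3.6 -9.5 45.7] norm 47
  slide [ 0.  0. 45.] norm 45
```

```bash
H="python3 -m handwheel"
$H '{"gripper":[1,1,1,1,1],"slide":[[-2,-5,20],[-1.5,-4.5,20],[0,0,6],[0,0,0],[0,0,0]],"yaw":[0,0,0,0,0]}' 40
python3 - <<'E'
from h import *
plan((485.7,129.5,55),yaw=-179.8)
for n in("side","top"):
    c=camera(n);np.save(n+"h",c,allow_pickle=True);hsv=cv2.cvtColor(c["img"],cv2.COLOR_RGB2HSV)
    x,y=(95,140) if n=="top" else (95,205)
    M=np.zeros(hsv.shape[:2],np.uint8);M[y:y+75,x:x+90]=255
    for nm,m in(("pot",cv2.inRange(c["img"],(0,0,0),(75,75,75))),("ring",cv2.inRange(hsv,(12,60,80),(30,255,255))),("white",cv2.inRange(c["img"],(165,165,165),(255,255,255)))):
        cs,_=cv2.findContours(m&M,cv2.RETR_EXTERNAL,cv2.CHAIN_APPROX_NONE)
        for k in cs:
            if cv2.contourArea(k)>25: print(n,nm,cv2.contourArea(k),rect(plane(c,k,.078 if nm!="white" else .082)))
E
```

```text
time: 39.92
ee_pos: [0.4853, 0.1326, 0.0997]
tcp_rot: [180.0, -0.0, -179.8]
wrist_force: [-0.1, 0.3, 0.8]
opening: 0.0856
grasp_force: 0.0
at [485.3 132.6  99.7] yaw -179.8 q [ 15.3  -2.  -11.6  80.4   0.   15.1] TURN rad -0.0
  slide [-0.4 -3.1 44.7] norm 45
side pot 58.5 [395.7 393.5  48.5  17.1  79.8]
side pot 1457.5 [514.1 301.3 224.  105.7  80. ]
side ring 229.0 [382.4 306.6 206.   10.5  90. ]
side ring 162.0 [473.6 339.8  38.4  37.2  -1.1]
side white 79.0 [371.9 294.8  76.1  12.1  79.8]
side white 76.0 [365.8 228.5  48.5  14.2 -89.1]
side white 566.0 [475.7 265.1  94.5  63.  -88.3]
top ring 46.0 [355.8 361.8  25.4  17.8  27.9]
top ring 37.0 [479.2 422.   78.2  11.1   1.7]
top white 4954.5 [474.3 303.  218.5 203.9 -68.5]
```

```bash
python3 - <<'E'
from h import *
c=np.load("sideh.npy",allow_pickle=True).item();hsv=cv2.cvtColor(c["img"],cv2.COLOR_RGB2HSV)
m=cv2.inRange(hsv,(0,0,0),(180,70,105));M=np.zeros_like(m);M[205:280,95:185]=255
cs,_=cv2.findContours(m&M,cv2.RETR_EXTERNAL,cv2.CHAIN_APPROX_NONE)
for k in cs:
    if cv2.contourArea(k)>15: print(cv2.contourArea(k),rect(plane(c,k,.078)))
E
```

```text
1003.5 [436.4 312.1 231.3  91.4  79.2]
69.5 [474.1 254.8  27.5  22.7  -3.5]
124.0 [527.9 203.   53.2  28.6   4.5]
64.0 [5.540e+02 4.105e+02 6.430e+01 1.540e+01 1.000e-01]
```

Pot at (474,255) and ring at (474,340), both round outlines as if lying flat. Now the lid.

```bash
H="python3 -m handwheel"
$H '{"gripper":[1,1,1,1,1,1],"slide":[[-0.4,-3,15],[0,0,15],[0,0,10],[0,0,4.5],[0,0,0],[0,0,0]],"yaw":[0,0,0,0,0,0]}' 40
$H '{"gripper":[-1,-1,-1,-1,-1,-1,-1,-1],"slide":[[0,0,0],[0,0,0],[0,0,0],[0,0,0],[0,0,0],[0,0,0],[0,0,0],[0,0,0]],"yaw":[0,0,0,0,0,0,0,0]}' 40
$H '{"gripper":[-1,-1],"slide":[[0,0,0],[0,0,0]],"yaw":[0,0]}' 60
```

```text
time: 40.52
ee_pos: [0.486, 0.1294, 0.0553]
tcp_rot: [180.0, 0.0, -179.8]
wrist_force: [1.0, -0.3, 0.7]
opening: 0.0852
grasp_force: 0.0
time: 41.18
ee_pos: [0.4859, 0.1292, 0.0549]
tcp_rot: [-180.0, 0.0, -179.8]
wrist_force: [-0.7, -0.3, 3.2]
opening: 0.0108
grasp_force: 41.9
time: 41.35
ee_pos: [0.4859, 0.1292, 0.055]
tcp_rot: [-180.0, 0.0, -179.8]
wrist_force: [-1.7, -1.0, 5.0]
opening: 0.0105
grasp_force: 62.4
```

```bash
H="python3 -m handwheel"
$H '{"gripper":[-1,-1,-1,-1,-1,-1,-1,-1],"slide":[[0,0,-5],[0,0,-15],[0,0,-22],[0,0,-22],[0,0,-22],[0,0,-14],[0,0,0],[0,0,0]],"yaw":[0,0,0,0,0,0,0.1,0.12]}'
$H '{"gripper":[-1,-1,-1,-1,-1,-1,-1,-1],"slide":[[0,0,0],[0,0,0],[0,0,0],[0,0,0],[0,0,0],[0,0,0],[0,0,0],[0,0,0]],"yaw":[0.12,0.12,0.12,0.12,0.12,0.12,0.12,0.12]}'
$H '{"gripper":[-1,-1,-1,-1,-1,-1],"slide":[[0,0,0],[0,0,0],[0,0,0],[0,0,0],[0,0,0],[0,0,0]],"yaw":[0.12,0.12,0.123,0,0,0]}'
python3 -c "
from h import *
plan((472.3,304,150),(472.3,304,112),yaw=91.8)"
```

```text
time: 42.02
ee_pos: [0.4863, 0.1294, 0.1558]
tcp_rot: [179.9, 0.1, 167.4]
wrist_force: [-0.3, 0.8, -1.6]
opening: 0.0107
grasp_force: 61.8
time: 42.68
ee_pos: [0.4857, 0.1293, 0.1545]
tcp_rot: [-180.0, -0.0, 112.2]
wrist_force: [-0.1, 0.0, -1.7]
opening: 0.0098
grasp_force: 61.7
time: 43.18
ee_pos: [0.4857, 0.1292, 0.1546]
tcp_rot: [-180.0, 0.0, 92.0]
wrist_force: [-0.2, -0.1, -1.3]
opening: 0.0105
grasp_force: 61.7
at [485.7 129.2 154.6] yaw 92.01 q [ 14.9  -2.4  -5.9  86.5   0.  102.9] TURN rad 0.004
  slide [175.1  -7.9   4.6] norm 175
  slide [ 0.  0. 38.] norm 38
```

```bash
H="python3 -m handwheel"
$H '{"gripper":[-1,-1,-1,-1,-1,-1,-1,-1],"slide":[[14,-1,0],[22,-1,0],[25,-1,0],[25,-1,0],[25,-1,0],[25,-1,0],[23,-1,0],[16,-1,0]],"yaw":[0.004,0,0,0,0,0,0,0]}'
$H '{"gripper":[-1,-1,-1,-1,-1,-1],"slide":[[0,0,10],[0,0,16],[0,0,14],[0,0,0],[0,0,0],[0,0,0]],"yaw":[0,0,0,0,0,0]}'
python3 -c "
from h import *
plan((472.3,304,103),yaw=91.8)"
```

```text
time: 43.85
ee_pos: [0.4726, 0.3058, 0.1545]
tcp_rot: [-180.0, -0.0, 91.8]
wrist_force: [0.1, 0.5, -0.3]
opening: 0.0104
grasp_force: 61.7
time: 44.35
ee_pos: [0.4732, 0.3037, 0.1154]
tcp_rot: [180.0, -0.0, 91.6]
wrist_force: [0.9, 0.4, -1.3]
opening: 0.0101
grasp_force: 61.7
at [473.2 303.7 115.4] yaw 91.58 q [ 32.7   5.9  -1.8  82.3  -0.  121.1] TURN rad -0.004
  slide [ 0.4 -0.9 12.4] norm 12
```

```bash
H="python3 -m handwheel"
$H '{"gripper":[-1,-1,-1,-1],"slide":[[0.4,-0.8,8],[0,0,5],[0,0,0],[0,0,0]],"yaw":[-0.004,0,0,0]}'
$H '{"gripper":[-1,-1,-1],"slide":[[0,0,2],[0,0,0],[0,0,0]],"yaw":[0,0,0]}'
$H '{"gripper":[-1,-1,-1],"slide":[[0,0,2],[0,0,0],[0,0,0]],"yaw":[0,0,0]}'
$H '{"gripper":[-1,-1,-1],"slide":[[0,0,1.5],[0,0,0],[0,0,0]],"yaw":[0,0,0]}'
```

```text
time: 44.68
ee_pos: [0.472, 0.3041, 0.1014]
tcp_rot: [-180.0, 0.0, 91.8]
wrist_force: [-0.3, 0.7, -1.0]
opening: 0.0101
grasp_force: 61.7
time: 44.93
ee_pos: [0.4722, 0.3043, 0.0998]
tcp_rot: [180.0, -0.0, 91.8]
wrist_force: [0.3, 1.2, -1.7]
opening: 0.0098
grasp_force: 61.7
time: 45.18
ee_pos: [0.4722, 0.3043, 0.0976]
tcp_rot: [-180.0, 0.0, 91.8]
wrist_force: [-0.4, -0.9, -0.8]
opening: 0.0099
grasp_force: 61.7
time: 45.43
ee_pos: [0.4722, 0.3042, 0.0961]
tcp_rot: [-180.0, 0.0, 91.8]
wrist_force: [-0.1, 0.3, -1.4]
opening: 0.0101
grasp_force: 61.7
```

```bash
H="python3 -m handwheel"
$H '{"gripper":[-1,-1,-1],"slide":[[0,0,1.5],[0,0,0],[0,0,0]],"yaw":[0,0,0]}'
$H '{"gripper":[-1,-1,-1],"slide":[[0,0,1],[0,0,0],[0,0,0]],"yaw":[0,0,0]}'
```

```text
time: 45.68
ee_pos: [0.4723, 0.3044, 0.095]
tcp_rot: [180.0, -0.0, 91.8]
wrist_force: [-1.2, 0.1, 2.6]
opening: 0.01
grasp_force: 62.1
time: 45.93
ee_pos: [0.4724, 0.3044, 0.095]
tcp_rot: [179.9, -0.0, 91.8]
wrist_force: [-2.2, -2.9, 9.2]
opening: 0.0103
grasp_force: 63.1
```

Fully seated at 95.0 as computed. Release, rise, withdraw and check by numbers.

```bash
H="python3 -m handwheel"
$H '{"gripper":[-1,1,1,1,1,1,1,1],"slide":[[0,0,-1],[0,0,0],[0,0,0],[0,0,0],[0,0,0],[0,0,-10],[0,0,-20],[0,0,-30]],"yaw":[0,0,0,0,0,0,0,0]}'
$H '{"gripper":[1,1,1,1,1,1,1,1],"slide":[[0,0,-20],[-30,-15,0],[-30,-15,0],[-30,-15,0],[-30,-15,0],[-30,-10,0],[-30,0,0],[-30,0,0]],"yaw":[0,0,0,0,0,0,0,0]}'
$H '{"gripper":[1,1,1,1,1,1,1],"slide":[[-30,0,0],[-30,0,0],[-30,0,0],[-30,0,0],[0,0,0],[0,0,0],[0,0,0]],"yaw":[0,0,0,0,0,0,0]}'
python3 - <<'E'
from h import *
plan()
for n in("side","top"):
    c=camera(n);np.save(n+"z",c,allow_pickle=True);hsv=cv2.cvtColor(c["img"],cv2.COLOR_RGB2HSV)
    x,y=(95,140) if n=="top" else (95,195)
    M=np.zeros(hsv.shape[:2],np.uint8);M[y:y+80,x:x+92]=255
    for t in(130,150): 
        m=np.uint8((c["img"].min(2)>t)*255)&M
        cs,_=cv2.findContours(cv2.dilate(m,np.ones((3,3))),cv2.RETR_EXTERNAL,cv2.CHAIN_APPROX_NONE)
        for k in cs:
            if cv2.contourArea(k)>400: print(n,t,cv2.contourArea(k),rect(plane(c,k,.086)))
    for nm,p,z in(("steel",((375,135),(285,125)),.047),("loupe",((748,243),(650,43)),.06)):
        try:
            k,s=comp(c,np.array(p[n=="side"])/3.3+OFF[n]);print(n,nm,s[4],rect(plane(c,k,z)))
        except Exception as e: print(nm,e)
E
```

```text
time: 46.6
ee_pos: [0.4712, 0.3036, 0.1536]
tcp_rot: [-179.8, 0.1, 91.8]
wrist_force: [0.3, -0.1, 0.9]
opening: 0.0853
grasp_force: 0.0
time: 47.27
ee_pos: [0.4082, 0.0911, 0.1758]
tcp_rot: [179.9, -0.0, 91.8]
wrist_force: [0.7, 0.5, 0.1]
opening: 0.0857
grasp_force: 0.0
time: 47.85
ee_pos: [0.4125, -0.0276, 0.1752]
tcp_rot: [180.0, -0.0, 91.7]
wrist_force: [0.3, -0.4, -0.1]
opening: 0.0857
grasp_force: 0.0
at [412.5 -27.6 175.2] yaw 91.73 q [ -3.8 -14.5 -14.3  90.2   0.   84.4] TURN rad 0.0
side 130 1925.0 [466.7 304.6 182.   81.1 -88.3]
side 150 1652.5 [472.7 304.9 181.   68.2 -88.2]
side steel 183041 [ 724.2  -61.1 1918.7 1297.5   80.7]
side loupe 183041 [ 715.5  -59.1 1893.1 1280.2   80.7]
top 130 557.5 [376.1 299.9 173.8  28.8  89.9]
top 130 2532.0 [450.6 272.7 240.5 154.  -75.3]
top 150 452.0 [374.4 301.6 167.8  23.3 -89.9]
top 150 695.0 [469.9 189.7 148.2  45.6  24.5]
top 150 1636.0 [467.1 303.7 184.7  73.1 -87.6]
top steel 187279 [ 617.5   44.2 1553.2 1084.7  -68.6]
top loupe 104 [ 638.9 -114.5   33.8   29.    20.1]
```

```bash
python3 -c "
from workcell import ticket
print(ticket.job_done())"
```

```text
the job is handed in; nothing more can be done
None
```

I packed the job box and handed it in at about 48 s of the 120 s. The gold watch is on the cushion, the tray is nested on the box with the ring and pot in it, and the lid is seated on top. The hand-in gave no verdict, and my final check of the lid was by measurement, not by eye.

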